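Stir the drying beads with the paddle

TASK

Lift the stirring paddle out of its sloping cradle, stand it blade down in the slotted stand and let go, then take it again by its black handle. Reach the blade down among the ceramic beads to just above the pot's floor and stir two full rounds anticlockwise (seen from above), about 25 mm out from the pot's centre, so that the beads shift. Stand the paddle upright in the stand's slot again and let go, keeping every bead in the pot and the other things on the bench where they are.

Things in the scene. Friction and masses are not known exactly. Their poses are not given: they have to be found in the camera images.
- stirrer: Loose paddle, 145 mm, 100 g (varies), origin at mid blade end; own z runs up to the handle's top. z 0-62 mm: flat steel blade 18 (x) by 10 (y); to 105: square shank 14 by 14; to 145: black handle 14 (x) by 18 (y). Starts sloping 62 degrees in the cradle, blade end low, own x level; z 40-120 is clear of the cradle: grip near z 90 from above, closing along x; it lifts straight up out.
- tip (a point): the middle of the stirrer's blade end (same point as the stirrer's origin). The stirrer swings between the fingers unless gripped hard (about 100 N); raise it 130 mm to clear the cradle before moving off.
- cradle: Fixed aluminium rest, base 160 by 90 mm, origin at the centre of its underside. Own x is the level direction in which the stirrer rises, roughly away from the robot; cheeks up to 145 mm high hold the blade's end (23 mm above the table) and the handle from the sides.
- stand: Fixed aluminium block, 80 (x) by 90 (y) by 45 mm high, origin at the centre of its underside. In its middle a slot, 14.5 along x by 22.5 mm along y, 3 mm bevel, goes down through to the table. The stirrer's blade fits with its wide direction along the stand's y (either way round), and then stands on the table, 45 mm deep in the slot, leaning up to about 6 degrees.
- slot (a point): centre of the slot's mouth, on the stand's top, 45 mm above the table
- pot: Fixed open steel pot, round, 120 mm outer diameter (126 at the rim), 100 mm high, wall 4 mm (inside about 56 mm radius), inner floor about 5 mm above the table. Origin at the centre of its underside; its x and y lie level at any angle.
- bead0_center (a point): centre of one of the seven white glazed, slippery ceramic beads, 24 mm diameter, 16 g, loose in one layer on the pot's floor, with a gap somewhere off-centre that takes the blade; beads roll aside when pushed sideways, but one under the blade blocks it
- bead1_center (a point): centre of one of the seven white glazed, slippery ceramic beads, 24 mm diameter, 16 g, loose in one layer on the pot's floor, with a gap somewhere off-centre that takes the blade; beads roll aside when pushed sideways, but one under the blade blocks it
- bead2_center (a point): centre of one of the seven white glazed, slippery ceramic beads, 24 mm diameter, 16 g, loose in one layer on the pot's floor, with a gap somewhere off-centre that takes the blade; beads roll aside when pushed sideways, but one under the blade blocks it
- bead3_center (a point): centre of one of the seven white glazed, slippery ceramic beads, 24 mm diameter, 16 g, loose in one layer on the pot's floor, with a gap somewhere off-centre that takes the blade; beads roll aside when pushed sideways, but one under the blade blocks it
- bead4_center (a point): centre of one of the seven white glazed, slippery ceramic beads, 24 mm diameter, 16 g, loose in one layer on the pot's floor, with a gap somewhere off-centre that takes the blade; beads roll aside when pushed sideways, but one under the blade blocks it
- bead5_center (a point): centre of one of the seven white glazed, slippery ceramic beads, 24 mm diameter, 16 g, loose in one layer on the pot's floor, with a gap somewhere off-centre that takes the blade; beads roll aside when pushed sideways, but one under the blade blocks it
- bead6_center (a point): centre of one of the seven white glazed, slippery ceramic beads, 24 mm diameter, 16 g, loose in one layer on the pot's floor, with a gap somewhere off-centre that takes the blade; beads roll aside when pushed sideways, but one under the blade blocks it
- pliers: Bystander, loose, leave alone: yellow-handled cable pliers lying flat, 165 mm long, 20 mm high; origin at about the middle of its underside
- solvent: Bystander, loose, leave alone: white plastic bottle, 64 mm diameter, 125 mm high, standing; origin at about the middle of its underside
- tub: Bystander, loose, leave alone: clear open tub 95 x 75 x 45 mm; origin at about the middle of its underside
- tape: Bystander, loose, leave alone: black tape roll lying flat, 84 mm diameter, 20 mm high; origin at about the middle of its underside
- adapter: Bystander, loose, leave alone: blue and white plug adapter block, 85 x 26 x 22 mm; origin at about the middle of its underside

How it is judged:
On the way, in this order (a step that is already met when the one before it is completed fails the run):
1. the stirrer stands upright in the stand's slot, blade down, let go (angle between stirrer's own z axis and vertical below 0.15 rad and height (world z) of tip below 0.01 m and horizontal distance between tip and slot below 0.01 m and contact force between stirrer and the fingers below 0.05 N), for 0.2 s.
2. held by its handle (gripped over 100 mm above the blade's end), its blade tip sweeps low through the own +x side of the pot (10 mm or more from the centre, less than 20 mm above the pot's underside) (x of tip in the frame of pot above 0.01 m and y of tip in the frame of pot between -0.01 and 0.01 m and z of tip in the frame of pot below 0.02 m and contact force between stirrer and the fingers above 0.5 N and z of the grasp point in the frame of stirrer above 0.1 m).
3. held by its handle (gripped over 100 mm above the blade's end), its blade tip sweeps low through the own +y side of the pot (10 mm or more from the centre, less than 20 mm above the pot's underside) (y of tip in the frame of pot above 0.01 m and x of tip in the frame of pot between -0.01 and 0.01 m and z of tip in the frame of pot below 0.02 m and contact force between stirrer and the fingers above 0.5 N and z of the grasp point in the frame of stirrer above 0.1 m).
4. held by its handle (gripped over 100 mm above the blade's end), its blade tip sweeps low through the own -x side of the pot (10 mm or more from the centre, less than 20 mm above the pot's underside) (x of tip in the frame of pot below -0.01 m and y of tip in the frame of pot between -0.01 and 0.01 m and z of tip in the frame of pot below 0.02 m and contact force between stirrer and the fingers above 0.5 N and z of the grasp point in the frame of stirrer above 0.1 m).
5. held by its handle (gripped over 100 mm above the blade's end), its blade tip sweeps low through the own -y side of the pot (10 mm or more from the centre, less than 20 mm above the pot's underside) (y of tip in the frame of pot below -0.01 m and x of tip in the frame of pot between -0.01 and 0.01 m and z of tip in the frame of pot below 0.02 m and contact force between stirrer and the fingers above 0.5 N and z of the grasp point in the frame of stirrer above 0.1 m).
6. held by its handle (gripped over 100 mm above the blade's end), its blade tip sweeps low through the own +x side of the pot (10 mm or more from the centre, less than 20 mm above the pot's underside) (all of step 2).
At the end, for the whole second after the job is handed in: Stirrer upright in the slot, blade down: tip under 10 mm above the table and within 10 mm of the slot's centre, leaning under 0.15 rad, let go. All beads in the pot (centres within 58 mm of its axis, below 95 mm); of each pair 1-4, 2-5, 3-6 a bead lies over 10 mm from where it began (all of step 1 and horizontal distance between each of bead0_center, bead1_center, bead2_center, bead3_center, bead4_center, bead5_center, bead6_center and pot below 0.058 m and height (world z) of each of bead0_center, bead1_center, bead2_center, bead3_center, bead4_center, bead5_center, bead6_center below 0.095 m and distance of any of bead1_center, bead4_center from where it was at the start of the episode above 0.01 m and distance of any of bead2_center, bead5_center from where it was at the start of the episode above 0.01 m and distance of any of bead3_center, bead6_center from where it was at the start of the episode above 0.01 m); the robot touches nothing.
It fails at once if another loose thing on the bench is moved by more than 30 mm (distance of any of pliers, solvent, tub, tape, adapter from where it was at the start of the episode above 0.03 m).
It fails at once if a bead leaves the pot ((horizontal distance between bead0_center and pot above 0.063 m or height (world z) of bead0_center above 0.11 m) or (horizontal distance between bead1_center and pot above 0.063 m or height (world z) of bead1_center above 0.11 m) or (horizontal distance between bead2_center and pot above 0.063 m or height (world z) of bead2_center above 0.11 m) or (horizontal distance between bead3_center and pot above 0.063 m or height (world z) of bead3_center above 0.11 m) or (horizontal distance between bead4_center and pot above 0.063 m or height (world z) of bead4_center above 0.11 m) or (horizontal distance between bead5_center and pot above 0.063 m or height (world z) of bead5_center above 0.11 m) or (horizontal distance between bead6_center and pot above 0.063 m or height (world z) of bead6_center above 0.11 m)).
It also fails if it takes over 72 s, if anything falls off the work surface, if the arm or the gripper's body presses on something with over 40 N, if the wrist force passes 120 N, or if a joint passes its speed limit or range.

ROBOT

A 6-joint arm with a two-finger parallel gripper is mounted at the origin on the work surface. World frame = base frame: x ahead of the robot, y to its left, z up, the work surface at z = 0. Lengths are in m, angles in rad, forces in N, time in s.
With the tool pointing down it reaches from about 0.3 to 0.95 m from the base axis. Payload 3.1 kg.
Tool frame: the origin (TCP) lies midway between the tips of the shut fingers; the grasp point (between the pads) lies behind it (ctrl.grip_depth is the z of the grasp point in the tool frame, in m); z points along the fingers, y is the line along which they close (so a half turn about z gives the same grasp; the last joint's range is limited). The gripper opens to 85 mm and grips with 20 to 120 N. Pads are 22 mm wide; open, the fingers measure 114 mm over their backs; the gripper's body (76 mm by 85 mm) begins 54 mm behind the grasp point. The pads swing forward as they close: fully open they stand 13 mm farther back than shut.
Start: joints at [1.271, 0.308, 1.634, -0, 1.2, -0.07], TCP at [0.142, 0.609, 0.231] pointing down, gripper open.
Joint ranges: [-3.06, 3.06], [-0.79, 1.96], [0.05, 2.63], [-1.19, 4.34], [0.05, 2.64], [-2.94, 2.94]. Speed limits (rad/s): [2.79, 2.79, 3.14, 3.14, 3.14, 3.14].

INTERFACE

Orientations are given as [roll, pitch, yaw] about the fixed x, y, z axes, in that order (R = Rz(yaw) Ry(pitch) Rx(roll)).
In Python, from cell import ctrl gives the robot as it stands.
- The arm moves only by the tool send_rows, never from a script. Its argument "plan" is text: rows parted by semicolons, each of 6 numbers parted by spaces: the shift along the tool's x, y, z each as a share of 0.2 m, from -1 to 1, then the turn, a rotation vector about the tool's x, y, z each as a share of 360 degrees, from -1 to 1. A call has 1 to 12 rows; each row is the pose to reach, as a shift and turn from the pose commanded when the call began, along the tool's axes at that moment, turning the shorter way round; what a row does not reach only later rows make up. A row lasts 1/8 s, in which the tool goes at most 62.5 mm and 10.7 degrees, less where a joint would pass 70% of its speed; a pose out of reach is approached as far as the arm can. A call with a number of a shift or a turn outside -1 to 1 is refused whole. A call with a gripper value outside its range is refused whole. "grip" is the gripper command: -1 is shut, 1 is fully open, values between are in proportion, set as the call begins (left out, the last holds). The fingers move at their own pace and stop on an object; "squeeze" is the grip in N (left out, the last holds). Time passes only in rows, so rows that repeat a pose let the fingers close. It gives the time, the measured TCP pose, the force, the opening and the grip force at its end, in the units of the state.
- ctrl.get_state(): the state, without advancing time (a new reading comes with each control period).
- ctrl.get_image(name): name is "scene" or "top" or "wrist"; returns a dict with "img" (400x640x3 uint8, red, green, blue), "mtx" (3x3 intrinsics, pixels), "eye" and "rotation" of the camera in the world; the wrist camera has in their place "hand_eye" (4x4, takes a point from camera to tool coordinates, whose origin is the TCP and whose axes are the flange's). Camera axes: x right, y down, z forward; pixel columns grow to the right and rows downward; lengths in m; the calibration is good to about 2 mm. A picture is of the moment at which its call begins: read the wrist's pose just before it. There is no depth.
- ctrl.close_job(): hands the job in; it is judged then, once.
The state is a dict: "time_s": time; "joint_positions": joint angles; "qvel": joint speeds; "effort": joint torques, N m; "ee_pos": TCP position; "eef_rot": TCP orientation; "wrist_force": force on the tool from outside, world axes, zero at the start; "ft_torque": the same for the moment, N m; "width": finger opening in m; "finger_force": force on a finger pad.
Only numpy, scipy, OpenCV 4.12 (cv2) and the standard library are available. Lean on these libraries where they do the work, as an engineer would, in place of code of your own. Each camera call takes 0.05 s, during which the arm holds its last target. There are 200 camera calls.

## Working session

There is one attempt and no reset: what is moved stays moved. The work goes in short steps, Python scripts to look and compute and a tool call to move; the robot and the scene stay as the last step left them, time stands still between calls to the robot, and variables do not carry over. Pictures are saved under pics/ and viewed, at most 10 in all, crops included, and the job is handed in when it is done.

Besides the shell and the picture viewer there is one more tool, called in YAML: its name, and indented under it one key for each argument. send_rows: Moves the arm, as the interface text tells. Shift numbers are shares of 0.2 m and turn numbers shares of 360 degrees, none past 1 either way. Its arguments: {"type":"object","properties":{"plan":{"type":"string"},"grip":{"type":"number"},"squeeze":{"type":"number"}},"required":["plan"]}

```bash
mkdir -p pics
cat > h.py <<'E'
import numpy as np,cv2
from cell import ctrl
from scipy.spatial.transform import Rotation as R
def ray(im,uv):
    K=im["mtx"];d=np.linalg.inv(K)@np.array([uv[0],uv[1],1.])
    return np.array(im["eye"]),np.array(im["rotation"])@d
def onplane(im,uv,z):
    e,d=ray(im,uv);return e+d*(z-e[2])/d[2]
def proj(im,p):
    q=np.array(im["rotation"]).T@(np.array(p)-im["eye"]);q=im["mtx"]@q;return q[:2]/q[2]
E
python3 - <<'E'
from h import *
import pickle
s=ctrl.get_state();print(s,ctrl.grip_depth)
for n in("scene","top"):
    im=ctrl.get_image(n);pickle.dump(im,open(n+".pkl","wb"));cv2.imwrite(f"pics/{n}0.png",im["img"][:,:,::-1])
    print(n,im["eye"],im["rotation"],im["mtx"])
E
```

```text
{'time_s': 0.0, 'joint_positions': array([ 1.27128057e+00,  3.09019038e-01,  1.63519994e+00, -1.69022802e-05,
        1.19969691e+00, -6.97188714e-02]), 'qvel': array([-3.49191967e-04,  6.51401704e-05, -1.16655648e-03, -5.62057185e-04,
        9.00088090e-04, -1.29968352e-03]), 'effort': array([-3.15412626e-04, -4.15248263e+01, -2.76665926e+01, -9.09364957e-06,
        9.98330506e-03, -9.47210992e-06]), 'ee_pos': array([0.14216016, 0.60776657, 0.23003196]), 'eef_rot': array([-3.13927397e+00, -1.46142320e-04,  2.91180175e+00]), 'wrist_force': array([ 0.16214168,  0.5316026 , -0.16023119]), 'ft_torque': array([-0.00279651,  0.01878965, -0.03428314]), 'finger_force': 0.0, 'width': 0.08555751022721354} -0.0187
scene [1.15117669 0.30096369 0.73402541] [-2.36050277  0.02172326  2.06180232] [[438.90615374   0.         324.56743184]
 [  0.         438.90615374 195.16114292]
 [  0.           0.           1.        ]]
top [ 0.5399873  -0.03945279  0.83756018] [-3.10728083  0.02789816 -1.57195114] [[385.40732266   0.         317.60761392]
 [  0.         385.40732266 201.54849943]
 [  0.           0.           1.        ]]
```

View pics/top0.png

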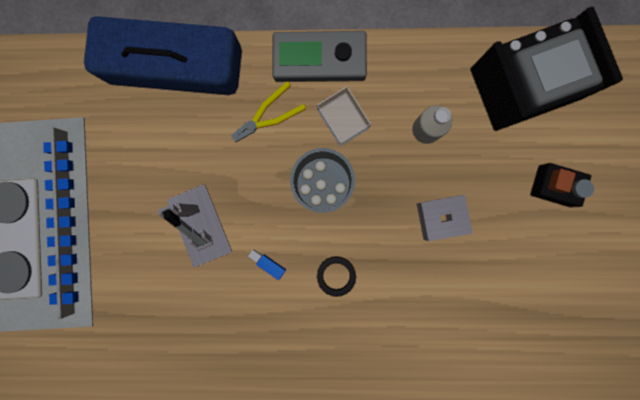

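View pics/scene0.png

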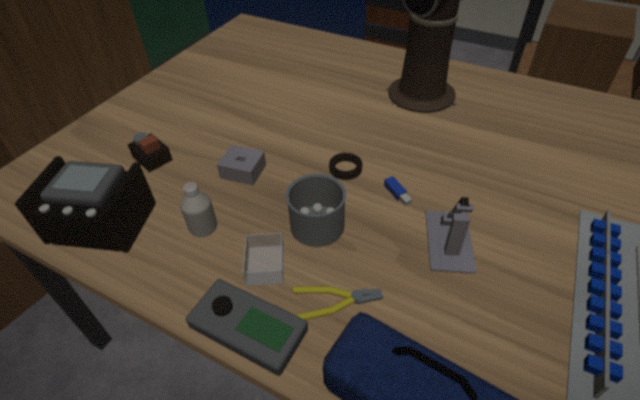

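```bash
sed -i 's/np.array(im\["rotation"\])/R.from_euler("xyz",im["rotation"]).as_matrix()/' h.py
python3 - <<'E'
from h import *
import pickle
t=pickle.load(open("top.pkl","rb"));s=pickle.load(open("scene.pkl","rb"))
def c(im,x,y,w,h):return cv2.resize(im["img"][y:y+h,x:x+w,::-1],(400,300),interpolation=cv2.INTER_CUBIC)
m=np.vstack([np.hstack([c(t,145,180,100,75),c(t,395,180,100,75)]),np.hstack([c(t,272,142,100,75),c(s,395,185,120,90)])])
m=np.clip(m.astype(float)*1.4,0,255).astype(np.uint8)
cv2.imwrite("pics/m.png",m)
# blobs: beads
hsv=t["img"].astype(int)
g=cv2.cvtColor(t["img"],cv2.COLOR_RGB2GRAY)
roi=((g>150)*255).astype(np.uint8);mask=np.zeros_like(roi);cv2.circle(mask,(323,181),26,255,-1)
n,l,st,ce=cv2.connectedComponentsWithStats(roi&mask)
for i in range(1,n):print(st[i][4],ce[i],onplane(t,ce[i],.019))
print([onplane(t,p,.1) for p in [(323,180)]])
E
```

```text
28 [319.78571429 165.5       ] [ 0.64502972 -0.02137838  0.019     ]
27 [307.40740741 173.25925926] [0.62854183 0.00505183 0.019     ]
27 [320.48148148 183.88888889] [ 0.60572606 -0.02280691  0.019     ]
28 [339.78571429 187.5       ] [ 0.59789584 -0.0638288   0.019     ]
27 [304.74074074 188.59259259] [0.59579742 0.01074737 0.019     ]
29 [315.5862069  199.27586207] [ 0.57296707 -0.012348    0.019     ]
29 [330.5862069  198.27586207] [ 0.57502073 -0.04423583  0.019     ]
[array([ 0.60668159, -0.02929732,  0.1       ])]
```

View pics/m.png

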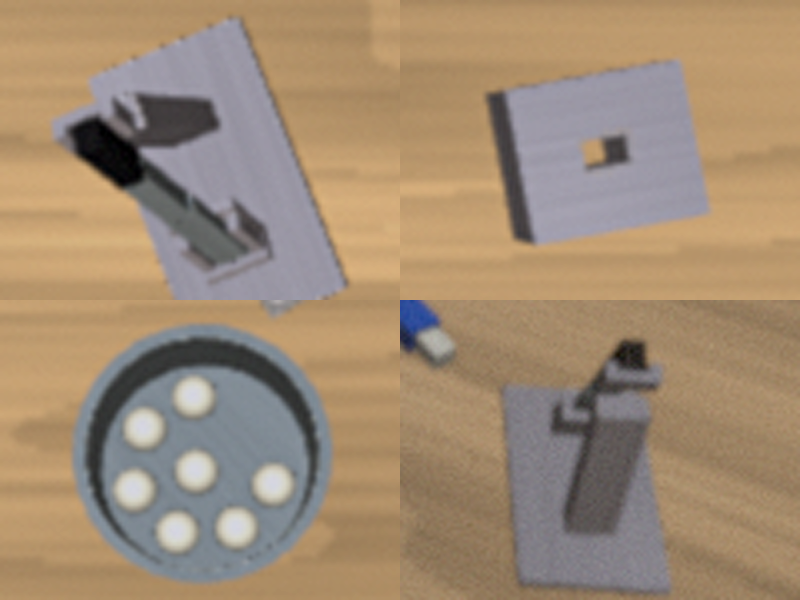

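Run:
```python
from h import *
import pickle
t=pickle.load(open("top.pkl","rb"))
np.set_printoptions(precision=4,suppress=True)
f=lambda x,y,ox,oy,z:onplane(t,(ox+x/4-.0,oy+y/4),z)
c=[f(*p,145,180,.008) for p in [(90,78),(240,15),(347,285)]];print(c,np.linalg.norm(c[0]-c[1]),np.linalg.norm(c[2]-c[1]))
d=c[1]-c[2];print("cradle yaw",np.degrees(np.arctan2(d[1],d[0])),"center",(c[0]+c[2])/2)
s=[f(*p,395,180,.045) for p in [(505,90),(678,60),(710,212),(535,243)]];print(s,np.mean(s,0),[np.linalg.norm(s[i]-s[i-1]) for i in range(4)])
print("slot",f(605,151,395,180,.045))
for a,b in((0,1),(3,2)):
  d=s[a]-s[b];print("stand y axis dir",np.degrees(np.arctan2(d[1],d[0])))
for a,b in((0,3),(1,2)):
  d=s[a]-s[b];print("stand x axis dir",np.degrees(np.arctan2(d[1],d[0])))
print("st105",f(135,178,145,180,.116),"st62",f(205,225,145,180,.078))
st=ctrl.get_state();print(R.from_euler("xyz",st["eef_rot"]).as_matrix())
im=ctrl.get_image("wrist");print(im["hand_eye"],im["mtx"])
```

```text
[array([0.5737, 0.3108, 0.008 ]), array([0.6078, 0.2287, 0.008 ]), array([0.4616, 0.1692, 0.008 ])] 0.0888989280996673 0.157871674738171
cradle yaw 22.15787763713229 center [0.5176 0.24   0.008 ]
[array([ 0.5644, -0.4306,  0.045 ]), array([ 0.5794, -0.5171,  0.045 ]), array([ 0.5027, -0.5312,  0.045 ]), array([ 0.4871, -0.444 ,  0.045 ])] [ 0.5334 -0.4808  0.045 ] [np.float64(0.0785134844528581), np.float64(0.08785416530634897), np.float64(0.0780034882238879), np.float64(0.08858864944658092)]
slot [ 0.5335 -0.4798  0.045 ]
stand y axis dir 99.8349783318521
stand y axis dir 100.16740598617018
stand x axis dir 9.87724403799578
stand x axis dir 10.41593457955353
st105 [0.522  0.2431 0.116 ] st62 [0.4977 0.2227 0.078 ]
[[-0.9737  0.2278 -0.0006]
 [ 0.2278  0.9737 -0.002 ]
 [ 0.0002 -0.0021 -1.    ]]
[[-0.0001 -0.9613 -0.2756  0.0708]
 [ 1.     -0.0004  0.0008 -0.0007]
 [-0.0008 -0.2756  0.9613 -0.1417]
 [ 0.      0.      0.      1.    ]] [[278.2108   0.     320.7825]
 [  0.     278.2108 200.3026]
 [  0.       0.       1.    ]]
```

```bash
cat >> h.py <<'E'
np.set_printoptions(precision=4,suppress=True)
def down(yaw,tilt=0): # tilt deg: palm leans to tool +x
    return R.from_euler("z",yaw,degrees=True)*R.from_euler("x",180,degrees=True)*R.from_euler("y",tilt,degrees=True)
def rows(*targets):
    s=ctrl.get_state();R0=R.from_euler("xyz",s["eef_rot"]);p0=np.array(s["ee_pos"])
    print("t",s["time_s"],p0,"w",s["width"],"ff",s["finger_force"],"F",np.array(s["wrist_force"]))
    for p,Rt in targets:
        d=R0.inv().apply(np.array(p)-p0)/.2;w=np.degrees((R0.inv()*Rt).as_rotvec())/360
        print(" ".join("%.3f"%v for v in np.r_[d,w]),"  mm",np.round(np.linalg.norm(d)*200),"deg",np.round(np.linalg.norm(w)*360,1))
E
python3 - <<'E'
from h import *
rows(([0.40,0.36,.27],down(202.2)),([0.505,0.235,.27],down(202.2)))
E
```

```text
t 0.15 [0.1422 0.608  0.2303] w 0.08530355182249055 ff 0.0 F [ 0.7904 -0.0129 -0.7471]
-1.538 -0.914 -0.197 -0.000 -0.000 -0.098   mm 360.0 deg 35.4
-2.191 -1.403 -0.196 -0.000 -0.000 -0.098   mm 522.0 deg 35.4
```

send_rows:
  plan: "-1 -0.64 -0.2 0 0 -0.098;-1 -0.64 -0.2 0 0 -0.098;-1 -0.64 -0.2 0 0 -0.098;-1 -0.64 -0.2 0 0 -0.098;-1 -0.64 -0.2 0 0 -0.098"
  grip: 1

```text
time_s: 0.78
ee_pos: [0.3108, 0.436, 0.2721]
eef_rot: [-3.141, 0.002, -2.761]
wrist_force: [-1.1, 0.9, 0.8]
width: 0.0853
finger_force: 0.0
```

Run:
```python
from h import *
rows(([0.505,0.235,.27],down(202.2)))
```

```text
t 0.775 [0.3108 0.436  0.2721] w 0.0853000596298598 ff 0.0 F [-1.0677  0.8663  0.7949]
-0.528 -1.294 0.012 -0.000 0.000 -0.001   mm 279.0 deg 0.4
```

send_rows:
  plan: "-0.4 -0.98 0 0 0 0;-0.4 -0.98 0 0 0 0;-0.4 -0.98 0 0 0 0;-0.4 -0.98 0 0 0 0"

```text
time_s: 1.27
ee_pos: [0.4572, 0.2855, 0.2708]
eef_rot: [-3.141, -0.0, -2.758]
wrist_force: [0.1, 0.7, -0.5]
width: 0.0857
finger_force: 0.0
```

send_rows:
  plan: "-0.13 -0.32 0.01 0 0 0;-0.13 -0.32 0.01 0 0 0;-0.13 -0.32 0.01 0 0 0;-0.13 -0.32 0.01 0 0 0"

```text
time_s: 1.78
ee_pos: [0.5029, 0.2387, 0.269]
eef_rot: [3.141, -0.001, -2.754]
wrist_force: [0.1, -0.2, 1.0]
width: 0.0852
finger_force: 0.0
```

```bash
cat >> h.py <<'E'
def wrist():
    s=ctrl.get_state();im=ctrl.get_image("wrist");T=np.eye(4);T[:3,:3]=R.from_euler("xyz",s["eef_rot"]).as_matrix();T[:3,3]=s["ee_pos"]
    T=T@im["hand_eye"];im["eye"]=T[:3,3];im["rotation"]=R.from_matrix(T[:3,:3]).as_euler("xyz");return im
E
python3 - <<'E'
from h import *
import pickle
im=wrist();pickle.dump(im,open("w1.pkl","wb"))
print(ctrl.get_state()["ee_pos"],proj(im,[.515,.24,.102]))
cv2.imwrite("pics/w1.png",np.clip(im["img"][:,:,::-1]*1.3,0,255))
E
```

```text
[0.5029 0.2388 0.2691] [317.5839 195.4956][ WARN:0@1.146] global loadsave.cpp:1063 imwrite_ Unsupported depth image for selected encoder is fallbacked to CV_8U.
```

View pics/w1.png

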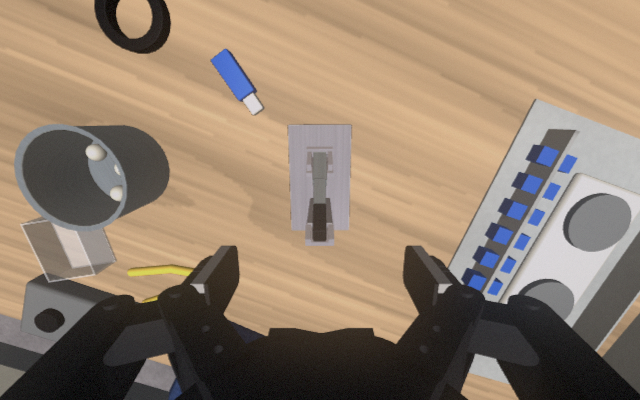

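Run:
```python
from h import *
import pickle
im=pickle.load(open("w1.pkl","rb"))
g=cv2.cvtColor(im["img"],cv2.COLOR_RGB2GRAY)
for r in range(140,250,5):print(r,g[r,300:342])
```

```text
140 [123 122 125 124 123 123 126 125 126 123 125 126 122 124 124 123 119 123
 124 125 121 122 125 122 125 124 126 123 125 124 123 123 124 125 124 121
 122 124 126 127 123 122]
145 [123 121 124 124 124 123 124 123 124 122 124 124 123 123 124 122 122 122
 124 123 120 123 124 122 123 125 123 124 123 122 126 121 122 124 121 120
 121 122 126 126 127 124]
150 [123 122 125 124 123 125 122 124 122 123 122 123 123 125 123 124 124 124
 124 125 125 123 124 125 123 127 126 122 123 122 122 123 124 123 122 121
 122 124 126 127 124 125]
155 [125 122 124 125 122 120 123 109 101 103 104  97 117 102  92  93  96  93
  91  92  90  91  90  93  94  93  99 105 104 102 103 102 115 121 121 120
 123 125 125 126 125 125]
160 [123 123 125 125 121 120 116 106 102 104 104  91  85  88  93  95  95  93
  91  92  92  90  90  93  92  94  91  91  99 103 104 104 110 120 123 121
 121 125 128 125 126 125]
165 [123 122 125 123 121 120 119 124 125 125 123  97  87  90  92  93  96  94
  94  91  92  92  91  92  92  94  86  93 119 124 123 126 121 121 121 120
 123 123 127 126 124 124]
170 [124 122 123 122 120 121 116 121 126 121
[... 2071 characters left out ...]
 [123 121 122 122 123 110 106 104 103 102 103 101  71  47  47  48  49  49
  46  47  48  50  49  50  49  46  74  91 101 101 102 101 104 109 122 128
 130 128 128 127 126 127]
235 [121 118 120 118 120 109 104 100 104 103  96 101  79  51  50  48  45  48
  49  45  45  46  47  49  47  47  75 101  96 100 101 105 102 104 122 130
 130 130 133 131 130 131]
240 [125 121 123 123 123 124 126 125 124 125 123 109 105  75  55  51  51  52
  53  51  50  52  52  50  52  61  97 104 109 123 126 125 127 127 125 123
 122 121 123 125 126 127]
245 [126 126 125 126 124 126 126 127 125 126 126 124 125 123 124 124 123 124
 125 124 126 125 126 125 125 123 124 124 126 125 124 127 126 124 123 123
 123 126 126 124 127 125]
```

Run:
```python
from h import *
import pickle
im=pickle.load(open("w1.pkl","rb"))
u=np.array([np.cos(np.radians(22.2)),np.sin(np.radians(22.2)),0])
S=[]
for v,h,d in((202.3,.120,.0413),(227.8,.155,.0601),(241,.147,.076)):
    p=onplane(im,(319.2,v),h);b=p-u*d;print(p,b);S.append(b)
b=np.mean(S,0);g=b+u*.091*np.cos(np.radians(62));g[2]=.023+.091*np.sin(np.radians(62));print("grasp",g)
tcp=g-[0,0,.0187]
rows((tcp+[0,0,.05],down(202.2)),(tcp,down(202.2)),(tcp+[0,0,.14],down(202.2)))
```

```text
[0.5169 0.2429 0.12  ] [0.4787 0.2273 0.12  ]
[0.5316 0.249  0.155 ] [0.4759 0.2262 0.155 ]
[0.548  0.2556 0.147 ] [0.4776 0.2269 0.147 ]
grasp [0.517  0.2429 0.1033]
t 1.825 [0.5029 0.2388 0.2691] w 0.08527098681248318 ff 0.0 F [ 0.0285 -0.0751 -0.0273]
-0.073 -0.008 0.672 0.000 -0.000 0.000   mm 135.0 deg 0.1
-0.073 -0.008 0.922 0.000 -0.000 0.000   mm 185.0 deg 0.1
-0.073 -0.007 0.222 0.000 -0.000 0.000   mm 47.0 deg 0.1
```

send_rows:
  plan: "-0.073 -0.008 0.3 0 0 0;-0.073 -0.008 0.6 0 0 0;-0.073 -0.008 0.75 0 0 0;-0.073 -0.008 0.85 0 0 0;-0.073 -0.008 0.915 0 0 0;-0.073 -0.008 0.915 0 0 0;-0.073 -0.008 0.915 0 0 0"
  grip: 1

```text
time_s: 2.7
ee_pos: [0.5189, 0.2421, 0.0874]
eef_rot: [-3.142, 0.002, -2.755]
wrist_force: [0.5, -0.3, 0.3]
width: 0.0852
finger_force: 0.0
```

send_rows:
  plan: "0 0 0 0 0 0;0 0 0 0 0 0;0 0 0 0 0 0;0 0 0 0 0 0;0 0 0 0 0 0;0 0 0 0 0 0;0 0 0 0 0 0;0 0 0 0 0 0"
  grip: -1
  squeeze: 110

```text
time_s: 3.7
ee_pos: [0.5183, 0.2414, 0.0866]
eef_rot: [-3.142, 0.0, -2.756]
wrist_force: [-1.8, -0.8, 4.7]
width: 0.0127
finger_force: 107.2
```

send_rows:
  plan: "0 0 -0.05 0 0 0;0 0 -0.15 0 0 0;0 0 -0.3 0 0 0;0 0 -0.45 0 0 0;0 0 -0.6 0 0 0;0 0 -0.75 0 0 0;0 0 -0.8 0 0 0;0 0 -0.8 0 0 0"

```text
time_s: 4.7
ee_pos: [0.5184, 0.2415, 0.2465]
eef_rot: [-3.142, 0.001, -2.756]
wrist_force: [-0.1, 0.1, -0.8]
width: 0.0125
finger_force: 107.1
```

Run:
```python
from h import *
import pickle
for n in("scene","wrist"):
    im=ctrl.get_image(n) if n=="scene" else wrist();pickle.dump(im,open(n+"2.pkl","wb"))
    print(n,proj(im,ctrl.get_state()["ee_pos"]))
    (a:=pickle.load(open(n+"2.pkl","rb"))["img"]);cv2.imwrite(f"pics/{n}2.png",a[:,:,::-1])
a=cv2.imread("pics/scene2.png");b=cv2.imread("pics/wrist2.png")
cv2.imwrite("pics/m2.png",np.hstack([cv2.resize(a[50:300,350:550],(400,500)),cv2.resize(b[100:350,220:420],(400,500))]))
rows(([.5,.1,.247],down(202.2,28)))
```

```text
scene [473.4624 150.772 ]
wrist [320.7324 251.2145]
t 4.8 [0.5173 0.241  0.2447] w 0.01227279505282131 ff 107.10418939590454 F [-0.1284  0.0085 -0.5457]
0.345 -0.621 -0.011 0.000 0.077 -0.000   mm 142.0 deg 27.8
```

View pics/m2.png

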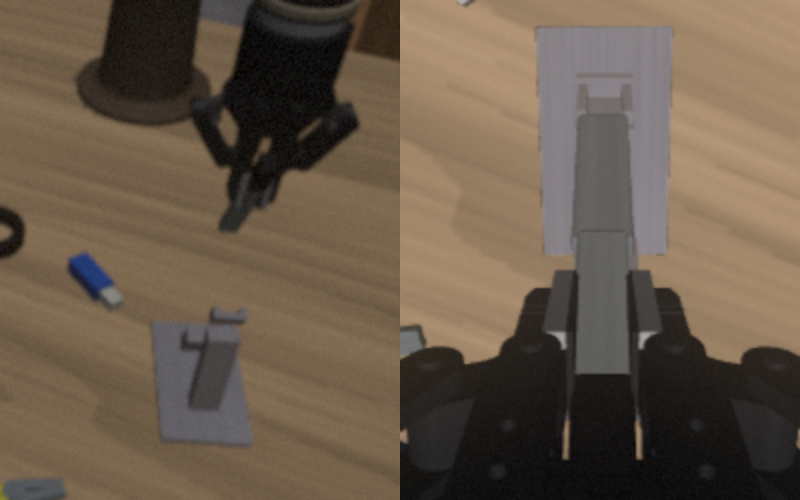

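```bash
cat > fit.py <<'E'
from h import *
import pickle
from scipy.optimize import least_squares
im=pickle.load(open("wrist2.pkl","rb"))
g=cv2.cvtColor(im["img"],cv2.COLOR_RGB2GRAY).astype(float)[:,316:326].mean(1)
gr=np.diff(g)
pick=lambda a,b:a+np.argmax(abs(gr[a:b]))+.5
v=[pick(150,166),pick(208,224),pick(280,294)];print(v,abs(gr[150:166]).round(1))
E=np.linalg.inv(im["hand_eye"])
def pr(p):q=im["mtx"]@(E[:3,:3]@p+E[:3,3]);return q[1]/q[2]
def res(x):
    th=x[0];a=np.array([-np.cos(th),0,-np.sin(th)]);n=np.array([np.sin(th),0,-np.cos(th)]);t=np.array([x[1],0,x[2]])
    return [pr(t+a*z+n*o)-w for z,o,w in((0,.005,v[0]),(.062,.007,v[1]),(.105,.009,v[2]))]
for h in(0,):
    r=least_squares(res,[1.08,.04,.06],x_scale=[.1,.01,.01]);th=r.x[0];print(np.degrees(th),r.x,r.cost)
    a=np.array([-np.cos(th),-np.sin(th)]);d=np.array([0,-.0187])-r.x[1:];print("along",d@a,"off",d@[-a[1],a[0]])
E
python3 fit.py
```

```text
[np.float64(156.5), np.float64(215.5), np.float64(286.5)] [ 0.9  0.3  0.2  0.6  0.4  3.1 16.1  5.4  0.7  0.   0.2  0.3  0.9  0.1
  1.   0.7]
66.2562529573634 [1.1564 0.0425 0.0536] 2.0194839173657902e-27
along 0.08327781418885494 off -0.009796945959151818
```

```bash
cat >> fit.py <<'E'
print("constrained")
for off in(-.002,0,.002):
    def r2(y):
        th=y[0];a=np.array([-np.cos(th),-np.sin(th)]);t=np.array([0,-.0187])-a*y[1]-off*np.array([-a[1],a[0]])
        return res([th,*t])
    r=least_squares(r2,[1.08,.09],x_scale=[.1,.01]);print(off,np.degrees(r.x[0]),r.x[1],r.fun)
E
python3 fit.py|sed -n '/con/,$p'
```

```text
constrained
-0.002 63.26357666757253 0.08969363410311436 [-0.5022  1.1734 -0.5468]
0 62.5213553478719 0.09113899444896281 [-0.6147  1.4447 -0.6807]
0.002 61.78760432886161 0.09250997951198016 [-0.7215  1.706  -0.8126]
```

```bash
cat >> h.py <<'E'
def tcp(tip,Q,L): return np.array(tip)+[0,0,L]-Q.apply([0,0,-.0187])
SLOT=np.array([.534,-.4795]);POT=np.array([.6075,-.0275])
E
python3 - <<'E'
from h import *
Q=down(190.1,-27.5)
rows((tcp([.5,.08,.17],Q,.091),Q),(tcp([*SLOT,.12],Q,.091),Q))
E
```

```text
t 4.8 [0.5173 0.241  0.2447] w 0.01227279505282131 ff 107.10418939590454 F [-0.1284  0.0085 -0.5457]
0.341 -0.722 0.002 0.008 -0.077 0.033   mm 160.0 deg 30.1
1.236 -3.378 0.254 0.008 -0.077 0.033   mm 721.0 deg 30.1
```

send_rows:
  plan: "0.1 -0.2 0 0.002 -0.02 0.008;0.2 -0.4 0 0.005 -0.05 0.02;0.34 -0.7 0 0.008 -0.077 0.033;0.34 -0.9 0 0.008 -0.077 0.033;0.34 -0.9 0 0.008 -0.077 0.033"

```text
time_s: 5.42
ee_pos: [0.5215, 0.0463, 0.2442]
eef_rot: [3.14, 0.483, -2.973]
wrist_force: [0.5, 0.2, 0.1]
width: 0.0125
finger_force: 107.7
```

Run:
```python
from h import *
Q=down(190.1,-27.5)
rows((tcp([.515,-.12,.17],Q,.091),Q),(tcp([*SLOT,.12],Q,.091),Q))
```

```text
t 5.425 [0.5215 0.0463 0.2442] w 0.012456432509657842 ff 107.66530394554138 F [0.5108 0.2321 0.0821]
0.113 -0.814 -0.062 -0.000 0.000 -0.001   mm 165.0 deg 0.5
0.413 -2.602 0.060 -0.000 0.000 -0.001   mm 527.0 deg 0.5
```

send_rows:
  plan: "0.05 -0.3 0 0 0 0;0.1 -0.6 0 0 0 0;0.15 -0.9 0 0 0 0;0.15 -0.95 0 0 0 0"

```text
time_s: 5.92
ee_pos: [0.5302, -0.1456, 0.2313]
eef_rot: [3.14, 0.484, -2.972]
wrist_force: [-0.7, 0.2, -1.5]
width: 0.0125
finger_force: 108.0
```

send_rows:
  plan: "0.05 -0.3 0 0 0 0;0.1 -0.6 0 0 0 0;0.15 -0.9 0 0 0 0;0.15 -0.95 0 0 0 0"

```text
time_s: 6.42
ee_pos: [0.5376, -0.3366, 0.2169]
eef_rot: [3.14, 0.484, -2.97]
wrist_force: [-0.4, 0.6, -1.4]
width: 0.0125
finger_force: 108.2
```

Run:
```python
from h import *
Q=down(190.1,-27.5)
rows((tcp([*SLOT,.1],Q,.091),Q),(tcp([*SLOT,.06],Q,.091),Q))
```

```text
t 6.425 [ 0.5376 -0.3366  0.2169] w 0.012461007268659313 ff 108.18278789520264 F [-0.4002  0.6122 -1.4247]
0.184 -0.701 0.142 -0.000 0.001 -0.001   mm 148.0 deg 0.3
0.278 -0.702 0.319 -0.000 0.001 -0.001   mm 164.0 deg 0.3
```

send_rows:
  plan: "0.1 -0.3 0.07 0 0 0;0.184 -0.6 0.14 0 0 0;0.184 -0.7 0.142 0 0 -0.001;0.184 -0.7 0.142 0 0 -0.001;0.184 -0.7 0.142 0 0 -0.001"

```text
time_s: 7.05
ee_pos: [0.5559, -0.4681, 0.1841]
eef_rot: [3.134, 0.451, -2.988]
wrist_force: [0.1, 1.1, -2.2]
width: 0.0123
finger_force: 108.1
```

Run:
```python
from h import *
import pickle
Q=down(190.1,-27.5)
rows((tcp([*SLOT,.06],Q,.091),Q))
o=[]
for n in("wrist","top","scene"):
    im=wrist() if n=="wrist" else ctrl.get_image(n)
    pickle.dump(im,open(n+"3.pkl","wb"));s=proj(im,[*SLOT,.045]);t=proj(im,[*SLOT,.1]);print(n,s,t)
    x,y=[int(max(0,min(v,m))) for v,m in zip((s+t)/2-[50,50],(540,300))];print(x,y)
    o.append(cv2.resize(im["img"][y:y+100,x:x+100,::-1],(266,400),interpolation=2) if 0 else cv2.resize(im["img"][y:y+100,x:x+100,::-1],(266,266),interpolation=2))
cv2.imwrite("pics/m3.png",np.clip(np.hstack(o)*1.4,0,255).astype(np.uint8))
```

```text
t 7.05 [ 0.5559 -0.4681  0.1841] w 0.012300776219882473 ff 108.07643294334412 F [ 0.0957  1.1228 -2.2227]
0.175 -0.040 0.191 -0.000 -0.005 -0.003   mm 52.0 deg 2.0
wrist [310.9317 108.0926] [309.5523 139.7649]
260 73
top [546.0791 217.4889] [562.5929 217.6946]
504 167
scene [177.1116 134.6775] [171.3928 117.0602]
124 75
```

View pics/m3.png

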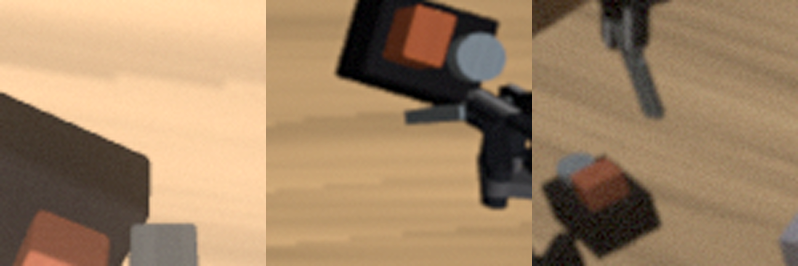

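Run:
```python
from h import *
import pickle
t=pickle.load(open("top.pkl","rb"))
f=lambda x,y:onplane(t,(395+(x-400)/4-.375,180+y/4-.375),.045)
s=[f(*p) for p in [(505,90),(678,60),(710,212),(535,243)]];c=np.mean(s,0);print(c,[np.linalg.norm(s[i]-s[i-1]) for i in range(4)],f(605,151))
for a,b in((0,1),(3,2)):d=s[a]-s[b];print(np.degrees(np.arctan2(d[1],d[0]))-90)
for a,b in((0,3),(1,2)):d=s[a]-s[b];print(np.degrees(np.arctan2(d[1],d[0])))
# refine slot region by local gradient
S=(c+f(605,151))/2;print(S)
Q=down(190.1,-27.5)
rows((tcp([S[0],S[1],.14],Q,.091),Q))
```

```text
[ 0.5344 -0.2796  0.045 ] [np.float64(0.07922430620143138), np.float64(0.08897536676812834), np.float64(0.07871629796502645), np.float64(0.08971109410269165)] [ 0.5344 -0.2787  0.045 ]
9.778874584859636
10.110974357991196
10.439148343057955
10.97790441224398
[ 0.5344 -0.2791  0.045 ]
t 7.2 [ 0.5557 -0.4689  0.185 ] w 0.012704728204750841 ff 108.07230055332184 F [-0.1622 -0.0967 -0.8349]
-0.140 0.956 -0.090 -0.001 -0.004 -0.003   mm 194.0 deg 2.0
```

send_rows:
  plan: "0.05 0 -0.1 0 0 0;-0.05 0.3 -0.12 0 0 0;-0.1 0.6 -0.1 0 -0.004 -0.003;-0.14 0.9 -0.09 0 -0.004 -0.003;-0.14 0.956 -0.09 0 -0.004 -0.003;-0.14 0.956 -0.09 0 -0.004 -0.003;-0.14 0.956 -0.09 0 -0.004 -0.003"

```text
time_s: 8.07
ee_pos: [0.5435, -0.2815, 0.2154]
eef_rot: [-3.134, 0.479, -2.968]
wrist_force: [-0.2, -0.2, -0.0]
width: 0.0126
finger_force: 108.0
```

```bash
sed -i 's/^SLOT.*/SLOT=np.array([.5344,-.2791]);POT=np.array([.6075,-.0275])/' h.py
python3 - <<'E'
from h import *
import pickle
Q=down(190.1,-27.5)
rows((tcp([*SLOT,.07],Q,.091),Q))
print(ctrl.get_state()["eef_rot"])
o=[]
for n in("wrist","top","scene"):
    im=wrist() if n=="wrist" else ctrl.get_image(n)
    pickle.dump(im,open(n+"3.pkl","wb"));s=proj(im,[*SLOT,.045]);t=proj(im,[*SLOT,.14]);print(n,s,t)
    x,y=[int(max(0,min(v,m))) for v,m in zip((s+t)/2-[50,50],(540,300))];print(x,y)
    o.append(cv2.resize(im["img"][y:y+100,x:x+100,::-1],(266,266),interpolation=2))
cv2.imwrite("pics/m4.png",np.clip(np.hstack(o)*1.4,0,255).astype(np.uint8))
E
```

```text
t 8.075 [ 0.5435 -0.2815  0.2154] w 0.012583120734095031 ff 108.0418074131012 F [-0.1658 -0.2219 -0.0204]
0.163 0.022 0.315 -0.001 -0.000 -0.000   mm 71.0 deg 0.5
[-3.1341  0.4789 -2.9679]
wrist [326.0356 104.8911] [327.0534 161.3848]
276 83
top [446.0903 217.3868] [462.2821 217.7457]
404 167
scene [240.0422 157.3094] [233.4398 125.4279]
186 91
```

View pics/m4.png

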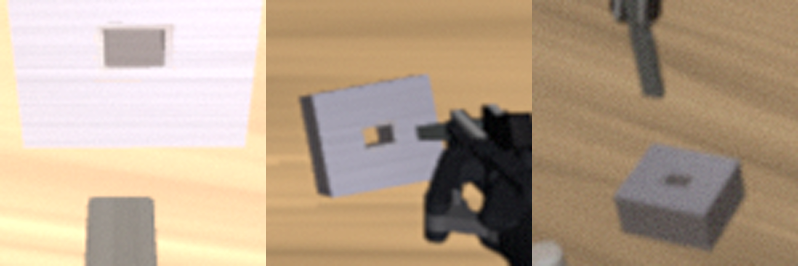

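Run:
```python
from h import *
import pickle
im=pickle.load(open("wrist3.pkl","rb"));g=cv2.cvtColor(im["img"],cv2.COLOR_RGB2GRAY)
m=((g[90:112,305:345]<150)*255).astype(np.uint8)
c=max(cv2.findContours(m,cv2.RETR_EXTERNAL,cv2.CHAIN_APPROX_NONE)[0],key=cv2.contourArea)
r=cv2.minAreaRect(c);print(r);ctr=np.array(r[0])+[305,90]
print("slot by wrist",onplane(im,ctr,.045),onplane(im,ctr,.042))
b=g[160:185,300:345];print(g[170,300:345]);print(g[150:162,321])
# actual tip pred
s=ctrl.get_state();Q=R.from_euler("xyz",s["eef_rot"])
tip=s["ee_pos"]+Q.apply([0,0,-.0187])+Q.apply(-.091*np.array([-np.cos(np.radians(62.5)),0,-np.sin(np.radians(62.5))]))
e=tip+Q.apply([.0044,0,-.0023]);print("tip",tip,"pix of front edge",proj(im,e))
t=pickle.load(open("top3.pkl","rb"));gt=cv2.cvtColor(t["img"],cv2.COLOR_RGB2GRAY);print(proj(t,tip));print(gt[210:226,436:458])
```

```text
((20.88715934753418, 10.19455337524414), (14.970789909362793, 22.955209732055664), 86.42366790771484)
slot by wrist [ 0.5297 -0.2801  0.045 ] [ 0.531  -0.2798  0.042 ]
[190 189 190 189 188 190 190 190 142 105 105 108 107 107 107 109 109 109
 105 104 107 103 105 105 105 103 103 102 105 106 106 106 106 106 137 162
 168 168 168 167 168 166 167 168 168]
[160 163 162 162 163 165 157 113 104 105 106 105]
tip [ 0.5345 -0.283   0.14  ] pix of front edge [321.7709 155.1232]
[464.5001 217.6636]
[[117 118 117 118 117 117 116 117 116 116 116 116 116 116 116 116 115 115
  114 114 112 113]
 [119 117 118 117 118 117 117 118 118 117 117 117 117 115 115 113 114 115
  115 114 115 114]
 [118 117 117 117 117 116 116 117 116 116 117 117 116 115 113 114 116 117
  117 117 117 116]
 [116 115 115 115 117 115 117 116 115 113 112 112 110 107  98 108 114 117
  116 117 117 117]
 [117 118 117 118 117 116 118 117 113  98  87  79  72  68  67  89 111 117
  117 117 116 117]
 [120 120 122 120 117 117 118 121 116  92  64  55  50  48  54  81 110 117
  115 116 115 115]
 [121 119 119 117 118 120 120 121 118  94  63  49  4
[... 178 characters left out ...]
4  50  51  50  47  65 105 119
  119 118 118 117]
 [117 117 116 118 117 119 119 117 116 109  73  51  49  48  47  61  92 113
  118 117 117 117]
 [119 120 120 121 120 114 111 100  93  87  67  57  62  67  70  82 100 113
  117 116 116 116]
 [121 121 121 121 117  98  81  77  77  81  84  89  97 108 111 112 115 118
  117 116 117 117]
 [119 120 119 121 117 103  94 103 109 111 113 114 116 121 120 120 119 119
  120 117 118 117]
 [120 120 119 120 119 116 116 120 121 121 121 121 120 119 120 119 119 119
  118 117 116 117]
 [120 121 120 121 122 121 122 121 121 120 119 120 120 119 118 118 118 118
  118 116 118 117]
 [121 121 121 121 120 121 121 121 121 120 120 118 119 119 119 119 119 118
  117 118 118 117]]
```

Run:
```python
from h import *
Q=down(190.1,-27.5)
rows((tcp([.5335,-.2795,.053],Q,.091),Q))
```

```text
t 8.225 [ 0.5432 -0.2812  0.2144] w 0.01228946543806623 ff 108.04725408554077 F [-0.3177  0.6948 -0.7417]
0.202 0.019 0.385 -0.001 -0.000 -0.001   mm 87.0 deg 0.5
```

send_rows:
  plan: "0.05 0.01 0.1 -0.001 0 -0.001;0.1 0.019 0.2 -0.001 0 -0.001;0.15 0.019 0.29 -0.001 0 -0.001;0.19 0.019 0.36 -0.001 0 -0.001;0.202 0.019 0.385 -0.001 0 -0.001;0.202 0.019 0.385 -0.001 0 -0.001;0.202 0.019 0.385 -0.001 0 -0.001"

```text
time_s: 9.1
ee_pos: [0.5441, -0.2758, 0.1299]
eef_rot: [-3.138, 0.474, -2.963]
wrist_force: [0.3, 0.1, -1.3]
width: 0.0127
finger_force: 108.1
```

Run:
```python
from h import *
import pickle
Q=down(190.1,-27.5)
rows((tcp([*SLOT,.053],Q,.091),Q))
s=ctrl.get_state();q=R.from_euler("xyz",s["eef_rot"]);print(s["eef_rot"])
tip=s["ee_pos"]+q.apply([0,0,-.0187])+q.apply(-.091*np.array([-np.cos(np.radians(62.5)),0,-np.sin(np.radians(62.5))]));print("tip",tip)
o=[]
for n in("wrist","top","scene"):
    im=wrist() if n=="wrist" else ctrl.get_image(n)
    pickle.dump(im,open(n+"4.pkl","wb"));t=proj(im,[*SLOT,.05]);
    x,y=[int(max(0,min(v,m))) for v,m in zip(t-[30,30],(580,340))];print(n,t,x,y)
    o.append(cv2.resize(im["img"][y:y+60,x:x+60,::-1],(266,266),interpolation=2))
cv2.imwrite("pics/m5.png",np.clip(np.hstack(o)*1.3,0,255).astype(np.uint8))
```

```text
t 9.1 [ 0.5441 -0.2758  0.1299] w 0.012740053195588102 ff 108.06527853012085 F [ 0.315   0.1024 -1.278 ]
0.012 -0.008 0.008 -0.000 -0.001 0.000   mm 3.0 deg 0.4
[-3.1383  0.4737 -2.9625]
tip [ 0.5352 -0.2776  0.0555]
wrist [319.3132 156.5078] 289 126
top [446.8442 217.4035] 416 187
scene [239.7156 155.7321] 209 125
```

View pics/m5.png

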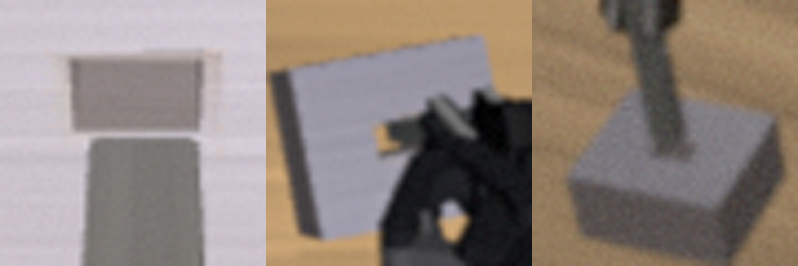

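Run:
```python
from h import *
import pickle
im=pickle.load(open("wrist4.pkl","rb"))
f=lambda u,v:(289+u/4.433-.4,126+v/4.433-.4)
a=onplane(im,f(139,94),.042);b=onplane(im,f(145,138),.0555)
x=np.array([np.cos(np.radians(10.2)),np.sin(np.radians(10.2)),0])
print("slot",a,"front edge",b,"tip",b+.005*x)
print("top edge/bot",onplane(im,f(139,58),.042),onplane(im,f(139,130),.042),onplane(im,f(139,52),.045))
g=cv2.cvtColor(im["img"],cv2.COLOR_RGB2GRAY);print(g[132:162,321])
s=pickle.load(open("scene4.pkl","rb"));print(proj(s,[.5344,-.2791,.045]),proj(s,[.5352,-.2776,.0555]))
```

```text
slot [ 0.531  -0.2792  0.042 ] front edge [ 0.5306 -0.2783  0.0555] tip [ 0.5356 -0.2774  0.0555]
top edge/bot [ 0.5241 -0.2805  0.042 ] [ 0.5382 -0.278   0.042 ] [ 0.5213 -0.281   0.045 ]
[155 158 155 157 157 146 137 120 103 105 104 104 104 103 105 105 102 103
 100 103 101 103 105 122 143 101  90  91  90  92]
[240.0422 157.3094] [239.6641 154.3553]
```

```bash
sed -i 's/^SLOT.*/SLOT=np.array([.5315,-.2791]);POT=np.array([.6075,-.0275])/' h.py
python3 - <<'E'
from h import *
Q=down(190.1,-27.5)
s=ctrl.get_state();print("err deg",np.degrees((R.from_euler("xyz",s["eef_rot"]).inv()*Q).as_rotvec()))
rows(*[(tcp([*SLOT,z],Q,.091),Q) for z in(.053,.045,.035,.025)])
E
```

```text
err deg [-0.104  -0.3705  0.143 ]
t 9.25 [ 0.5439 -0.2756  0.1298] w 0.012295963798408988 ff 108.06713104248047 F [-0.3501 -0.3794 -0.7592]
0.024 -0.006 0.001 -0.000 -0.001 0.000   mm 5.0 deg 0.4
0.042 -0.006 0.037 -0.000 -0.001 0.000   mm 11.0 deg 0.4
0.065 -0.006 0.081 -0.000 -0.001 0.000   mm 21.0 deg 0.4
0.088 -0.006 0.126 -0.000 -0.001 0.000   mm 31.0 deg 0.4
```

send_rows:
  plan: "0.024 -0.006 0 0 -0.001 0;0.024 -0.006 0 0 -0.001 0;0.042 -0.006 0.037 0 -0.001 0;0.054 -0.006 0.06 0 -0.001 0;0.065 -0.006 0.081 0 -0.001 0;0.065 -0.006 0.081 0 -0.001 0"

```text
time_s: 10.0
ee_pos: [0.5442, -0.2748, 0.114]
eef_rot: [-3.138, 0.464, -2.971]
wrist_force: [-0.1, -2.0, -1.4]
width: 0.0121
finger_force: 108.0
```

Run:
```python
from h import *
Q=down(190.1,-27.5)
rows(*[(tcp([*SLOT,z],Q,.091),Q) for z in(.035,.025,.015,.008,.004,.002)])
```

```text
t 10.0 [ 0.5442 -0.2748  0.114 ] w 0.012136802319449129 ff 107.9974776506424 F [-0.0633 -2.0303 -1.4011]
0.031 -0.010 0.010 -0.001 -0.003 -0.001   mm 7.0 deg 1.0
0.053 -0.010 0.055 -0.001 -0.003 -0.001   mm 15.0 deg 1.0
0.076 -0.010 0.099 -0.001 -0.003 -0.001   mm 25.0 deg 1.0
0.091 -0.010 0.131 -0.001 -0.003 -0.001   mm 32.0 deg 1.0
0.100 -0.010 0.149 -0.001 -0.003 -0.001   mm 36.0 deg 1.0
0.105 -0.010 0.158 -0.001 -0.003 -0.001   mm 38.0 deg 1.0
```

send_rows:
  plan: "0 0 0 0 0 0;0 0 0 0 0 0;0 0 0 0 0 0"

```text
time_s: 10.38
ee_pos: [0.5442, -0.2748, 0.1138]
eef_rot: [-3.139, 0.464, -2.971]
wrist_force: [1.0, -3.2, -1.1]
width: 0.0125
finger_force: 107.8
```

Run:
```python
from h import *
Q=down(190.1,-27.5)
rows(*[(tcp([*SLOT,z],Q,.091),Q) for z in(.035,.025)])
s=ctrl.get_state();print(s["ft_torque"],s["joint_positions"],s["qvel"],s["eef_rot"])
```

```text
t 10.375 [ 0.5442 -0.2748  0.1138] w 0.012546256020714769 ff 107.81896948814392 F [ 1.0377 -3.1943 -1.1267]
0.030 -0.010 0.009 -0.001 -0.003 -0.001   mm 7.0 deg 1.0
0.053 -0.010 0.054 -0.001 -0.003 -0.001   mm 15.0 deg 1.0
[-0.5156  0.1099 -0.16  ] [-0.7219  0.2813  2.0233  0.6301  0.6281 -2.9402] [ 0.0011  0.0005 -0.001  -0.0001 -0.0006  0.0011] [-3.1387  0.4635 -2.9713]
```

Run:
```python
from h import *
s=ctrl.get_state();q=R.from_euler("xyz",s["eef_rot"])
tip=s["ee_pos"]+q.apply([0,0,-.0187])+q.apply(-.091*np.array([-np.cos(np.radians(62.5)),0,-np.sin(np.radians(62.5))]));print("tip",tip)
Q=down(184,-27.5)
rows((tcp([*SLOT,.055],Q,.091),Q))
```

```text
tip [ 0.5345 -0.2766  0.0395]
t 10.375 [ 0.5442 -0.2748  0.1138] w 0.012546256020714769 ff 107.81896948814392 F [ 1.0377 -3.1943 -1.1267]
-0.014 -0.015 -0.080 0.007 -0.003 0.014   mm 17.0 deg 5.8
```

send_rows:
  plan: "-0.03 0 -0.07 0 0 0;-0.014 -0.015 -0.08 0.003 -0.001 0.007;-0.014 -0.015 -0.08 0.007 -0.003 0.014;-0.014 -0.015 -0.08 0.007 -0.003 0.014;-0.014 -0.015 -0.08 0.007 -0.003 0.014"

```text
time_s: 11.0
ee_pos: [0.5396, -0.2775, 0.129]
eef_rot: [3.141, 0.482, -3.07]
wrist_force: [-0.2, -0.6, -0.9]
width: 0.0125
finger_force: 108.0
```

Run:
```python
from h import *
s=ctrl.get_state();q=R.from_euler("xyz",s["eef_rot"])
tip=s["ee_pos"]+q.apply([0,0,-.0187])+q.apply(-.091*np.array([-np.cos(np.radians(62.5)),0,-np.sin(np.radians(62.5))]));print("tip",tip,s["joint_positions"],s["eef_rot"])
Q=down(184,-27.5)
rows(*[(tcp([*SLOT,z],Q,.091),Q) for z in(.055,.035,.015)])
```

```text
tip [ 0.5311 -0.2781  0.0546] [-0.7219  0.2342  2.052   0.6271  0.5979 -2.8434] [ 3.1414  0.4818 -3.0703]
t 11.0 [ 0.5396 -0.2775  0.129 ] w 0.012541886148984698 ff 108.02485942840576 F [-0.2297 -0.6465 -0.9377]
-0.003 -0.005 -0.001 0.000 0.000 0.000   mm 1.0 deg 0.1
0.043 -0.005 0.088 0.000 0.000 0.000   mm 20.0 deg 0.1
0.090 -0.005 0.177 0.000 0.000 0.000   mm 40.0 deg 0.1
```

send_rows:
  plan: "-0.003 -0.005 0 0 0 0;0.01 -0.005 0.025 0 0 0;0.02 -0.005 0.045 0 0 0;0.032 -0.005 0.067 0 0 0;0.043 -0.005 0.088 0 0 0;0.043 -0.005 0.088 0 0 0"

```text
time_s: 11.75
ee_pos: [0.5403, -0.2788, 0.1092]
eef_rot: [3.141, 0.482, -3.071]
wrist_force: [0.9, 0.7, -1.4]
width: 0.0123
finger_force: 108.1
```

Run:
```python
from h import *
s=ctrl.get_state();print(s["joint_positions"],s["ft_torque"])
Q=down(184,-27.5)
rows(*[(tcp([*SLOT,z],Q,.091),Q) for z in(.035,.02,.008,.003)])
```

```text
[-0.7228  0.2713  2.0569  0.6657  0.5645 -2.8898] [-0.0901  0.2563  0.0009]
t 11.75 [ 0.5403 -0.2788  0.1092] w 0.012347388311032454 ff 108.07436048984528 F [ 0.9243  0.6697 -1.3913]
0.000 0.002 -0.001 0.000 0.000 0.000   mm 0.0 deg 0.1
0.035 0.002 0.065 0.000 0.000 0.000   mm 15.0 deg 0.1
0.063 0.002 0.118 0.000 0.000 0.000   mm 27.0 deg 0.1
0.074 0.002 0.140 0.000 0.000 0.000   mm 32.0 deg 0.1
```

Run:
```python
from h import *
Q=down(182,-27.5);Q1=down(183,-27.5)
rows((tcp([*SLOT,.024],Q1,.091),Q1),(tcp([*SLOT,.013],Q,.091),Q))
```

```text
t 11.75 [ 0.5403 -0.2788  0.1092] w 0.012347388311032454 ff 108.07436048984528 F [ 0.9243  0.6697 -1.3913]
0.026 0.001 0.047 0.001 0.000 0.003   mm 11.0 deg 1.1
0.051 0.000 0.096 0.003 0.000 0.005   mm 22.0 deg 2.1
```

send_rows:
  plan: "0.013 0.001 0.023 0.001 0 0.001;0.026 0.001 0.047 0.001 0 0.003;0.038 0 0.071 0.002 0 0.004;0.051 0 0.096 0.003 0 0.005;0.051 0 0.096 0.003 0 0.005;0.051 0 0.096 0.003 0 0.005"

```text
time_s: 12.5
ee_pos: [0.5403, -0.2788, 0.0879]
eef_rot: [-3.139, 0.482, -3.106]
wrist_force: [1.8, 0.1, -2.0]
width: 0.0127
finger_force: 108.0
```

Run:
```python
from h import *
s=ctrl.get_state();print(s["joint_positions"],s["ft_torque"])
Q=down(182,-27.5)
rows(*[(tcp([*SLOT,z],Q,.091),Q) for z in(.013,.003)])
```

```text
[-0.714   0.3045  2.072   0.707   0.5048 -2.9024] [0.0903 0.0489 0.0276]
t 12.5 [ 0.5403 -0.2788  0.0879] w 0.012725361748307691 ff 107.98035085201263 F [ 1.8334  0.054  -1.9657]
0.002 -0.000 0.002 -0.000 0.000 0.000   mm 1.0 deg 0.2
0.025 -0.000 0.046 -0.000 0.000 0.000   mm 10.0 deg 0.2
```

send_rows:
  plan: "0.01 0 0.019 0.001 0 0.001;0.02 0 0.037 0.001 0 0.002;0.02 0 0.037 0.001 0 0.002"

```text
time_s: 12.88
ee_pos: [0.5403, -0.2791, 0.0794]
eef_rot: [-3.139, 0.482, -3.12]
wrist_force: [2.0, -0.4, -3.0]
width: 0.0126
finger_force: 108.0
```

send_rows:
  plan: "0 0 0 0 0 0;0 0 0 0 0 0;0 0 0 0 0 0;0 0 0 0 0 0;0 0 0 0 0 0;0 0 0 0 0 0"
  grip: 0.4

```text
time_s: 13.62
ee_pos: [0.5403, -0.2791, 0.0797]
eef_rot: [-3.139, 0.482, -3.12]
wrist_force: [-0.3, -1.2, 0.1]
width: 0.0596
finger_force: 0.0
```

Run:
```python
from h import *
s=ctrl.get_state();print(s["joint_positions"])
Q=down(182,-27.5);q=R.from_euler("xyz",s["eef_rot"])
p=s["ee_pos"]
b=p-q.apply([0,0,.11])
rows((b,q),([SLOT[0],SLOT[1],.23],down(170)))
```

```text
[-0.7114  0.3183  2.0768  0.7264  0.4828 -2.9103]
t 13.625 [ 0.5403 -0.2791  0.0797] w 0.059641329198577425 ff 0.0 F [-0.3077 -1.1687  0.0552]
-0.000 0.000 -0.550 0.000 0.000 0.000   mm 110.0 deg 0.0
-0.310 -0.001 -0.686 0.007 0.077 0.031   mm 151.0 deg 29.8
```

send_rows:
  plan: "0 0 -0.1 0 0 0;0 0 -0.3 0 0 0;0 0 -0.6 0 0 0;0 0 -0.6 0 0 0"

```text
time_s: 14.12
ee_pos: [0.486, -0.2826, 0.1915]
eef_rot: [-3.13, 0.489, -3.117]
wrist_force: [-0.3, -0.1, 0.2]
width: 0.0599
finger_force: 0.0
```

Run:
```python
from h import *
rows(([SLOT[0]-.02,SLOT[1],.26],down(190.2)))
```

```text
t 14.125 [ 0.486  -0.2826  0.1915] w 0.05989740338397229 ff 0.0 F [-0.2687 -0.1011  0.2369]
-0.274 0.012 -0.242 -0.008 0.078 -0.024   mm 73.0 deg 29.4
```

send_rows:
  plan: "-0.02 0 -0.24 0 0.01 0;-0.1 0.012 -0.28 -0.003 0.03 -0.01;-0.274 0.012 -0.24 -0.008 0.078 -0.024;-0.274 0.012 -0.24 -0.008 0.078 -0.024;-0.274 0.012 -0.24 -0.008 0.078 -0.024;-0.274 0.012 -0.24 -0.008 0.078 -0.024"
  grip: 1

```text
time_s: 14.88
ee_pos: [0.5097, -0.2761, 0.2521]
eef_rot: [3.128, -0.009, -2.964]
wrist_force: [0.0, 0.7, 0.2]
width: 0.0854
finger_force: 0.0
```

Run:
```python
from h import *
import pickle
s=ctrl.get_state();print(s["ee_pos"],s["eef_rot"],s["joint_positions"])
o=[]
for n in("wrist","top","scene"):
    im=wrist() if n=="wrist" else ctrl.get_image(n)
    pickle.dump(im,open(n+"5.pkl","wb"));t=proj(im,[*SLOT,.1]);
    x,y=[int(max(0,min(v,m))) for v,m in zip(t-[40,40],(560,320))];print(n,t,x,y,proj(im,[*SLOT,.145]))
    o.append(cv2.resize(im["img"][y:y+80,x:x+80,::-1],(266,266),interpolation=2))
cv2.imwrite("pics/m6.png",np.clip(np.hstack(o)*1.3,0,255).astype(np.uint8))
```

```text
[ 0.5097 -0.2761  0.2521] [ 3.1284 -0.0093 -2.9644] [-0.5733  0.2122  1.7111  0.0035  1.2341 -2.3224]
wrist [312.8649 208.2253] 272 168 [312.233  222.1589]
top [454.9718 219.1158] 414 179 [463.2816 219.4005]
scene [237.0596 138.6752] 197 98 [233.8312 122.9507]
```

View pics/m6.png

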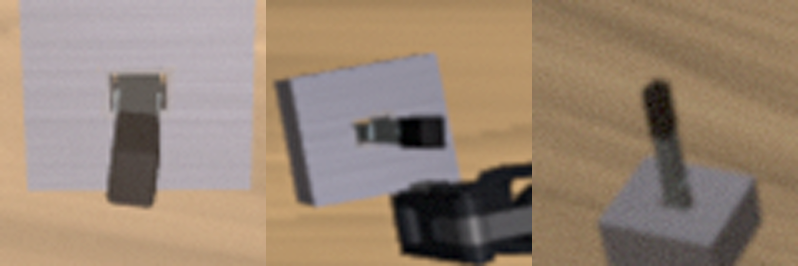

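Run:
```python
from h import *
import pickle
im=pickle.load(open("wrist5.pkl","rb"))
p=onplane(im,(311.35,220),.145);print(p)
g=cv2.cvtColor(im["img"],cv2.COLOR_RGB2GRAY);print(g[196:234,311])
print(g[222,300:325])
for q in (p,):
    x=(q[:2]*.86+SLOT*.14)
    rows(([*x,.16],down(190.2)),([*x,.1065],down(190.2)))
```

```text
[ 0.5295 -0.2803  0.145 ]
[ 71  72  72  71  72  65  47  44  49  46  47  49  46  47  47  47  49  51
  55  57  57  58  54  56  54  56  55  54  56  54  57  54  54  72 128 138
 137 134]
[133 131 133 131  88  54  51  55  54  56  57  55  55  55  55  55  57  54
  54 115 131 132 131 133 131]
t 15.025 [ 0.5093 -0.2768  0.2533] w 0.08525353391371451 ff 0.0 F [ 0.1843 -0.5425  0.4137]
-0.102 -0.040 0.465 0.002 -0.001 -0.000   mm 96.0 deg 0.8
-0.104 -0.043 0.733 0.002 -0.001 -0.000   mm 148.0 deg 0.8
```

send_rows:
  plan: "-0.108 -0.042 0.2 0.002 -0.001 0;-0.108 -0.042 0.46 0.002 -0.001 0;-0.108 -0.042 0.6 0.002 -0.001 0;-0.108 -0.043 0.7 0.002 -0.001 0;-0.108 -0.043 0.733 0.002 -0.001 0;-0.108 -0.043 0.733 0.002 -0.001 0"

```text
time_s: 15.78
ee_pos: [0.5324, -0.2806, 0.1077]
eef_rot: [-3.139, -0.001, -2.965]
wrist_force: [0.1, -0.1, -0.4]
width: 0.0854
finger_force: 0.0
```

send_rows:
  plan: "0 0 0 0 0 0;0 0 0 0 0 0;0 0 0 0 0 0;0 0 0 0 0 0;0 0 0 0 0 0;0 0 0 0 0 0;0 0 0 0 0 0;0 0 0 0 0 0"
  grip: -1
  squeeze: 120

```text
time_s: 16.77
ee_pos: [0.5325, -0.2802, 0.1076]
eef_rot: [-3.139, -0.001, -2.964]
wrist_force: [-0.2, 1.4, 4.9]
width: 0.0129
finger_force: 117.1
```

Run:
```python
from h import *
s=ctrl.get_state();p=np.array(s["ee_pos"]);print(s["eef_rot"])
rows((p+[0,0,.14],down(190.2)),([*POT,.25],down(190.2)))
```

```text
[-3.1394 -0.001  -2.9644]
t 16.775 [ 0.5325 -0.2802  0.1076] w 0.012855221884492637 ff 117.11470127105713 F [-0.1709  1.3592  4.8673]
0.001 -0.002 -0.700 -0.000 -0.000 -0.000   mm 140.0 deg 0.1
-0.591 1.176 -0.715 -0.000 -0.000 -0.000   mm 300.0 deg 0.1
```

send_rows:
  plan: "0 0 -0.1 0 0 0;0 0 -0.3 0 0 0;0 0 -0.5 0 0 0;0 0 -0.75 0 0 0;-0.05 0.2 -0.8 0 0 0;-0.1 0.5 -0.8 0 0 0;-0.1 0.5 -0.8 0 0 0;-0.1 0.5 -0.8 0 0 0"

```text
time_s: 17.77
ee_pos: [0.5341, -0.1779, 0.2671]
eef_rot: [-3.139, -0.002, -2.963]
wrist_force: [-0.3, 0.9, -1.5]
width: 0.0127
finger_force: 117.5
```

Run:
```python
from h import *
im=wrist();s=ctrl.get_state();q=R.from_euler("xyz",s["eef_rot"]);p=np.array(s["ee_pos"]);print(p,s["finger_force"])
for x in(.005,):
    for y in(-.009,.009):print(proj(im,p+q.apply([x,y,.1076])))
for z in(.0456,.003):print(z,proj(im,p+q.apply([.007,0,z])))
g=cv2.cvtColor(im["img"],cv2.COLOR_RGB2GRAY);v=int(proj(im,p+q.apply([.005,0,.1076]))[1])
print(v,g[v-20:v+20,319]);print(g[v+12,300:340]);print(g[v+45:v+110,319])
cv2.imwrite("pics/x.png",im["img"][:,:,::-1])
```

```text
[ 0.5342 -0.1784  0.267 ] 117.46716499328613
[310.5927 194.507 ]
[330.0063 194.5223]
0.0456 [320.2167 214.1052]
0.003 [320.1216 238.5503]
194 [142 141 141 140 140 141 142 142 144 141 138 135 136 137 136 135 137 133
 134 126  78  78  76  76  74  77  76  77  75  75  77  74  76  76  75  75
  75  75  74  75]
[141 141 143 143 144 142 142 144 143 143  99  76  77  77  75  75  78  77
  76  76  75  72  75  77  76  75  73  74  77  75  78  75  96 132 143 143
 143 142 143 141]
[41 41 36 38 38 39 39 36 36 38 35 34 39 32 32 34 36 34 35 32 34 33 32 34
 30 32 32 33 31 29 34 34 39 35 38 41 39 39 39 41 40 39 39 37 38 40 38 38
 38 36 39 36 39 38 38 30 35 38 35 33 36 35 33 36 39]
```

Run:
```python
from h import *
Q=down(190.2)
rows(([.6265,-.048,.265],Q))
t=ctrl.get_image("top");g=cv2.cvtColor(t["img"],cv2.COLOR_RGB2GRAY)
roi=((g>150)*255).astype(np.uint8);mask=np.zeros_like(roi);cv2.circle(mask,(323,181),26,255,-1)
n,l,st,ce=cv2.connectedComponentsWithStats(roi&mask)
for i in range(1,n):print(st[i][4],onplane(t,ce[i],.02))
```

```text
t 17.825 [ 0.5342 -0.1784  0.267 ] w 0.012796720290265472 ff 117.46716499328613 F [-0.6952 -0.2291 -1.0691]
-0.569 0.561 0.007 -0.000 -0.000 -0.000   mm 160.0 deg 0.2
52 [ 0.6451 -0.0213  0.02  ]
52 [0.6279 0.0048 0.02  ]
54 [ 0.6054 -0.0226  0.02  ]
51 [0.5955 0.0106 0.02  ]
54 [ 0.5981 -0.0634  0.02  ]
53 [ 0.5746 -0.0441  0.02  ]
52 [ 0.5725 -0.0122  0.02  ]
```

send_rows:
  plan: "-0.2 0.2 0 0 0 0;-0.4 0.4 0 0 0 0;-0.559 0.561 0.01 0 0 0;-0.559 0.561 0.01 0 0 0;-0.559 0.561 0.01 0 0 0"

```text
time_s: 18.5
ee_pos: [0.6243, -0.049, 0.2638]
eef_rot: [-3.139, -0.003, -2.965]
wrist_force: [0.7, -0.2, -0.3]
width: 0.013
finger_force: 117.6
```

Run:
```python
from h import *
im=wrist();s=ctrl.get_state();q=R.from_euler("xyz",s["eef_rot"]);p=np.array(s["ee_pos"])
g=cv2.cvtColor(im["img"],cv2.COLOR_RGB2GRAY)
c=proj(im,[.605,-.0275,.0]);print("pot proj",c)
m=((g>165)*255).astype(np.uint8)
n,l,st,ce=cv2.connectedComponentsWithStats(m)
for i in range(1,n):
    if 40<st[i][4]<1500:print(st[i],onplane(im,ce[i],.02)[:2])
print("tip pix",proj(im,p+q.apply([.005,0,.1076])))
b=im["img"].copy();cv2.imwrite("pics/pot.png",np.clip(b[80:330,170:470,::-1]*1.3,0,255).astype(np.uint8))
rows(([.6245,-.048,.120],down(190.2)),)
```

```text
pot proj [338.0196 160.8951]
[466  54  19  21 219] [0.4518 0.118 ]
[327 132  11  11 102] [ 0.5724 -0.0435]
[350 134  11  12 104] [ 0.5703 -0.0118]
[309 146  12  12 103] [ 0.5958 -0.0633]
[363 154  11  11  98] [0.5928 0.0112]
[338 157  11  11  96] [ 0.603 -0.022]
[354 177  11  11  91] [0.6262 0.0058]
[333 185  11  11  92] [ 0.643  -0.0208]
[265 220  44  32 426] [ 0.723  -0.0848]
[114 235  25  16 204] [ 0.7779 -0.3173]
[ 15 314  13  11 103] [ 0.9489 -0.4922]
tip pix [320.6356 194.3667]
t 18.55 [ 0.6241 -0.0493  0.264 ] w 0.012117218428789515 ff 117.56183981895447 F [-0.2021 -0.1965 -1.4603]
-0.005 0.008 0.720 -0.000 -0.001 -0.000   mm 144.0 deg 0.3
```

View pics/pot.png

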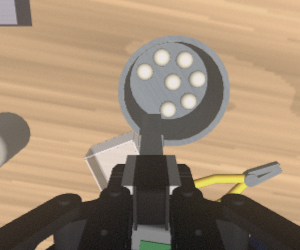

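send_rows:
  plan: "-0.005 0.008 0.25 0 -0.001 0;-0.005 0.008 0.45 0 -0.001 0;-0.005 0.008 0.58 0 -0.001 0;-0.005 0.008 0.64 0 -0.001 0;-0.005 0.008 0.69 0 -0.001 0;-0.005 0.008 0.73 0 -0.001 0;-0.005 0.008 0.73 0 -0.001 0"

```text
time_s: 19.42
ee_pos: [0.6252, -0.0463, 0.1185]
eef_rot: [-3.14, 0.004, -2.964]
wrist_force: [-0.1, -0.1, -0.8]
width: 0.0126
finger_force: 117.6
```

```bash
cat > arc.py <<'E'
from h import *
import sys
C=np.array([.605,-.0275]);r=.025
s=ctrl.get_state();p=np.array(s["ee_pos"]);d=p[:2]-C;a0=np.degrees(np.arctan2(d[1],d[0]));print(p,"ang",a0,"r",np.linalg.norm(d),"F",s["wrist_force"],"ff",s["finger_force"],"T",s["ft_torque"])
q=R.from_euler("xyz",s["eef_rot"]);w=np.degrees((q.inv()*down(190.2)).as_rotvec())/360;print(w)
o=[]
for k in range(1,13):
    a=np.radians(a0+15*k);t=np.array([*(C+r*np.array([np.cos(a),np.sin(a)])),.1176])
    o.append("%.2f %.2f %.3f"%tuple(q.inv().apply(t-p)/.2)+" 0 0 0")
print(";".join(o))
E
python3 arc.py
```

```text
[ 0.6252 -0.0463  0.1185] ang -43.03159060576024 r 0.027601335811138498 F [-0.1077 -0.1307 -0.774 ] ff 117.57481098175049 T [-0.0079  0.026  -0.0127]
[-0.0003  0.0007 -0.0001]
-0.02 0.03 0.005 0 0 0;-0.03 0.06 0.005 0 0 0;-0.04 0.09 0.005 0 0 0;-0.04 0.13 0.005 0 0 0;-0.03 0.16 0.004 0 0 0;-0.02 0.19 0.004 0 0 0;0.01 0.21 0.004 0 0 0;0.03 0.23 0.004 0 0 0;0.06 0.23 0.004 0 0 0;0.10 0.23 0.004 0 0 0;0.13 0.23 0.004 0 0 0;0.16 0.21 0.004 0 0 0
```

send_rows:
  plan: "-0.02 0.03 0.005 0 0 0;-0.03 0.06 0.005 0 0 0;-0.04 0.09 0.005 0 0 0;-0.04 0.13 0.005 0 0 0;-0.03 0.16 0.004 0 0 0;-0.02 0.19 0.004 0 0 0;0.01 0.21 0.004 0 0 0;0.03 0.23 0.004 0 0 0;0.06 0.23 0.004 0 0 0;0.1 0.23 0.004 0 0 0;0.13 0.23 0.004 0 0 0;0.16 0.21 0.004 0 0 0"

```text
time_s: 20.92
ee_pos: [0.5871, -0.011, 0.1182]
eef_rot: [-3.139, 0.007, -2.964]
wrist_force: [2.7, -1.7, -0.3]
width: 0.0127
finger_force: 117.7
```

```bash
python3 arc.py
```

```text
[ 0.5871 -0.011   0.1182] ang 137.2013610278264 r 0.02435716424091093 F [ 2.7181 -1.723  -0.3086] ff 117.74926900863647 T [-0.5465 -0.3859 -0.0358]
[-0.0004  0.0012 -0.0001]
0.03 -0.02 0.003 0 0 0;0.04 -0.05 0.003 0 0 0;0.05 -0.08 0.003 0 0 0;0.05 -0.11 0.003 0 0 0;0.04 -0.14 0.003 0 0 0;0.03 -0.17 0.003 0 0 0;0.00 -0.20 0.004 0 0 0;-0.02 -0.21 0.004 0 0 0;-0.06 -0.22 0.004 0 0 0;-0.09 -0.22 0.004 0 0 0;-0.12 -0.21 0.005 0 0 0;-0.15 -0.20 0.005 0 0 0
```

send_rows:
  plan: "0.03 -0.02 0.003 0 0 0;0.04 -0.05 0.003 0 0 0;0.05 -0.08 0.003 0 0 0;0.05 -0.11 0.003 0 0 0;0.04 -0.14 0.003 0 0 0;0.03 -0.17 0.003 0 0 0;0 -0.2 0.003 0 0 0;-0.02 -0.21 0.003 0 0 0;-0.06 -0.22 0.003 0 0 0;-0.09 -0.22 0.003 0 0 0;-0.12 -0.21 0.003 0 0 0;-0.15 -0.2 0.003 0 0 0"

```text
time_s: 22.42
ee_pos: [0.6236, -0.0451, 0.1172]
eef_rot: [-3.138, 0.005, -2.963]
wrist_force: [0.5, 0.3, -1.2]
width: 0.0128
finger_force: 117.8
```

```bash
python3 arc.py
```

```text
[ 0.6236 -0.0451  0.1172] ang -43.318336683890905 r 0.02562947383356085 F [ 0.4578  0.2519 -1.1619] ff 117.76970744132996 T [ 0.0015 -0.0283 -0.0113]
[-0.0006  0.0008  0.    ]
-0.02 0.03 -0.002 0 0 0;-0.04 0.05 -0.002 0 0 0;-0.05 0.08 -0.002 0 0 0;-0.05 0.12 -0.002 0 0 0;-0.04 0.15 -0.002 0 0 0;-0.02 0.18 -0.003 0 0 0;-0.00 0.20 -0.003 0 0 0;0.03 0.22 -0.003 0 0 0;0.06 0.23 -0.003 0 0 0;0.09 0.23 -0.003 0 0 0;0.12 0.22 -0.004 0 0 0;0.15 0.20 -0.004 0 0 0
```

send_rows:
  plan: "-0.02 0.03 0 0 0 0;-0.04 0.05 0 0 0 0;-0.05 0.08 0 0 0 0;-0.05 0.12 0 0 0 0;-0.04 0.15 0 0 0 0;-0.02 0.18 0 0 0 0;0 0.2 0 0 0 0;0.03 0.22 0 0 0 0;0.06 0.23 0 0 0 0;0.09 0.23 0 0 0 0;0.12 0.22 0 0 0 0;0.15 0.2 0 0 0 0"

```text
time_s: 23.92
ee_pos: [0.5856, -0.0102, 0.1169]
eef_rot: [-3.141, 0.004, -2.965]
wrist_force: [1.5, 0.4, -0.9]
width: 0.0123
finger_force: 117.7
```

send_rows:
  plan: "0.03 -0.02 0 0 0 0;0.04 -0.05 0 0 0 0;0.05 -0.08 0 0 0 0;0.05 -0.11 0 0 0 0;0.04 -0.14 0 0 0 0;0.03 -0.17 0 0 0 0;0 -0.2 0 0 0 0;-0.02 -0.21 0 0 0 0;-0.06 -0.22 0 0 0 0;-0.09 -0.22 0 0 0 0;-0.12 -0.21 0 0 0 0;-0.15 -0.2 0 0 0 0"

```text
time_s: 25.42
ee_pos: [0.6218, -0.0443, 0.1162]
eef_rot: [-3.141, 0.001, -2.964]
wrist_force: [-1.4, 2.7, -2.0]
width: 0.0128
finger_force: 118.0
```

send_rows:
  plan: "-0.02 0.03 0 0 0 0;-0.04 0.05 0 0 0 0;-0.05 0.08 0 0 0 0;-0.05 0.12 0 0 0 0;-0.04 0.15 0 0 0 0;-0.02 0.18 0 0 0 0;-0.02 0.18 0 0 0 0"

```text
time_s: 26.3
ee_pos: [0.6197, -0.0079, 0.1168]
eef_rot: [-3.14, 0.004, -2.964]
wrist_force: [0.4, -0.9, -1.6]
width: 0.0127
finger_force: 118.2
```

```bash
python3 arc.py
```

```text
[ 0.6197 -0.0079  0.1168] ang 53.06941612562805 r 0.024463543426961575 F [ 0.4346 -0.8768 -1.5522] ff 118.1548261642456 T [-0.1268  0.1182 -0.0374]
[-0.0002  0.0006 -0.    ]
0.02 0.02 -0.004 0 0 0;0.05 0.04 -0.004 0 0 0;0.08 0.04 -0.004 0 0 0;0.12 0.04 -0.004 0 0 0;0.15 0.03 -0.004 0 0 0;0.17 0.01 -0.004 0 0 0;0.20 -0.02 -0.005 0 0 0;0.21 -0.05 -0.005 0 0 0;0.21 -0.08 -0.005 0 0 0;0.21 -0.11 -0.004 0 0 0;0.20 -0.14 -0.004 0 0 0;0.18 -0.17 -0.004 0 0 0
```

send_rows:
  plan: "0 0 -0.05 0 0 0;0 0 -0.2 0 0 0;0 0 -0.4 0 0 0;0 0 -0.6 0 0 0;0 0 -0.75 0 0 0;0 0 -0.75 0 0 0"

```text
time_s: 27.05
ee_pos: [0.6224, -0.0087, 0.2716]
eef_rot: [-3.138, 0.013, -2.965]
wrist_force: [-0.2, -0.0, -2.0]
width: 0.0125
finger_force: 118.1
```

Run:
```python
from h import *
rows(([.5325,-.2802,.245],down(190.2)))
im=wrist();s=ctrl.get_state();q=R.from_euler("xyz",s["eef_rot"]);p=np.array(s["ee_pos"])
for n,im in(("w",im),("t",ctrl.get_image("top"))):
  g=cv2.cvtColor(im["img"],cv2.COLOR_RGB2GRAY)
  k,l,st,ce=cv2.connectedComponentsWithStats(((g>(165 if n=="w" else 150))*255).astype(np.uint8))
  for i in range(1,k):
    P=onplane(im,ce[i],.02)[:2]
    if st[i][4]>15 and np.linalg.norm(P-[.605,-.0275])<.06:print(n,st[i][4],P)
```

```text
t 27.05 [ 0.6224 -0.0087  0.2716] w 0.012499322678843898 ff 118.13103675842285 F [-0.1736 -0.0065 -1.9904]
0.683 -1.257 0.129 -0.001 0.002 -0.000   mm 287.0 deg 0.8
w 108 [ 0.5683 -0.0509]
w 106 [ 0.5635 -0.0147]
w 101 [ 0.5996 -0.0704]
w 102 [0.5912 0.0145]
w 91 [ 0.63   -0.0628]
w 88 [0.6323 0.0079]
w 87 [ 0.6488 -0.0334]
t 66 [0.594 0.014]
t 20 [ 0.5717 -0.0454]
t 66 [ 0.5668 -0.0152]
```

Run:
```python
from h import *
rows(([.619,-.022,.27],down(190.2)),([.619,-.022,.1176],down(190.2)))
```

```text
t 27.15 [ 0.6195 -0.0085  0.2667] w 0.012558222441055119 ff 118.13151597976685 F [-0.7717  1.079  -1.7912]
0.014 -0.066 -0.016 -0.000 0.001 -0.000   mm 14.0 deg 0.3
0.018 -0.065 0.746 -0.000 0.001 -0.000   mm 150.0 deg 0.3
```

send_rows:
  plan: "0.016 -0.065 0 0 0 0;0.016 -0.065 0 0 0 0;0.016 -0.065 0.3 0 0 0;0.016 -0.065 0.5 0 0 0;0.016 -0.065 0.6 0 0 0;0.016 -0.065 0.68 0 0 0;0.018 -0.065 0.745 0 0 0;0.018 -0.065 0.745 0 0 0"

```text
time_s: 28.15
ee_pos: [0.619, -0.0219, 0.1177]
eef_rot: [-3.14, 0.004, -2.964]
wrist_force: [-0.2, 0.6, -1.2]
width: 0.0125
finger_force: 118.0
```

```bash
sed -i 's/^C=/a_start=float(sys.argv[1]) if len(sys.argv)>1 else None\nC=/;s/r=.025/r=.037/' arc.py; sed -i 's/^q=/if a_start is not None:a0=a_start\nq=/' arc.py; python3 arc.py 7
```

```text
[ 0.619  -0.0219  0.1177] ang 21.695623589461768 r 0.015107517311482053 F [-0.1912  0.5828 -1.2447] ff 118.02139520645142 T [-0.0319 -0.0074 -0.0456]
[-0.0003  0.0006 -0.0001]
-0.11 0.02 0.001 0 0 0;-0.09 0.07 0.001 0 0 0;-0.06 0.11 0.000 0 0 0;-0.03 0.14 0.000 0 0 0;0.02 0.16 -0.000 0 0 0;0.06 0.17 -0.000 0 0 0;0.11 0.17 -0.000 0 0 0;0.16 0.15 -0.001 0 0 0;0.20 0.12 -0.001 0 0 0;0.23 0.09 -0.001 0 0 0;0.25 0.04 -0.001 0 0 0;0.26 -0.00 -0.001 0 0 0
```

send_rows:
  plan: "-0.05 0.01 0 0 0 0;-0.11 0.02 0 0 0 0;-0.09 0.07 0 0 0 0;-0.06 0.11 0 0 0 0;-0.03 0.14 0 0 0 0;0.02 0.16 0 0 0 0;0.06 0.17 0 0 0 0;0.11 0.17 0 0 0 0;0.16 0.15 0 0 0 0;0.2 0.12 0 0 0 0;0.23 0.09 0 0 0 0;0.25 0.04 0 0 0 0"

```text
time_s: 29.65
ee_pos: [0.577, -0.0241, 0.1216]
eef_rot: [-3.135, 0.025, -2.965]
wrist_force: [10.7, -0.8, 0.1]
width: 0.0125
finger_force: 118.0
```

```bash
python3 arc.py
```

```text
[ 0.577  -0.0241  0.1216] ang 173.13360055876734 r 0.028216220019099108 F [10.7358 -0.8047  0.1202] ff 117.96583771705627 T [-0.1452 -2.8714 -0.0672]
[-0.0011  0.004  -0.0003]
0.05 -0.03 0.019 0 0 0;0.05 -0.08 0.020 0 0 0;0.03 -0.13 0.020 0 0 0;0.00 -0.17 0.021 0 0 0;-0.04 -0.20 0.023 0 0 0;-0.08 -0.22 0.024 0 0 0;-0.13 -0.23 0.025 0 0 0;-0.18 -0.22 0.026 0 0 0;-0.22 -0.20 0.027 0 0 0;-0.26 -0.18 0.028 0 0 0;-0.29 -0.14 0.029 0 0 0;-0.31 -0.09 0.029 0 0 0
```

Run:
```python
from h import *
rows(([.592,-.026,.118],down(190.2)),([.592,-.026,.268],down(190.2)))
```

```text
t 29.65 [ 0.577  -0.0241  0.1216] w 0.012549684539555437 ff 117.96583771705627 F [10.7358 -0.8047  0.1202]
-0.072 -0.022 0.020 -0.001 0.004 -0.000   mm 16.0 deg 1.5
-0.091 -0.027 -0.730 -0.001 0.004 -0.000   mm 147.0 deg 1.5
```

send_rows:
  plan: "-0.08 -0.02 0 0 0 0;-0.11 -0.02 0 0 0 0;-0.11 -0.02 0 0 0 0;-0.11 -0.02 -0.1 0 0 0;-0.11 -0.02 -0.3 0 0 0;-0.11 -0.02 -0.5 0 0 0;-0.11 -0.02 -0.7 0 0 0;-0.11 -0.02 -0.76 0 0 0;-0.11 -0.02 -0.76 0 0 0"

```text
time_s: 30.78
ee_pos: [0.5903, -0.0227, 0.2708]
eef_rot: [-3.139, 0.006, -2.964]
wrist_force: [-0.7, 0.0, -0.8]
width: 0.0124
finger_force: 118.0
```

```bash
cat > beads.py <<'E'
from h import *
C=np.array([.605,-.0275])
s=ctrl.get_state();im=wrist();q=R.from_euler("xyz",s["eef_rot"]);p=np.array(s["ee_pos"])
g=cv2.cvtColor(im["img"],cv2.COLOR_RGB2GRAY)
k,l,st,ce=cv2.connectedComponentsWithStats(((g>165)*255).astype(np.uint8))
for i in range(1,k):
    P=onplane(im,ce[i],.02)[:2]
    if st[i][4]>15 and np.linalg.norm(P-C)<.062:d=P-C;print(st[i][4],P,"r %.3f ang %.0f"%(np.linalg.norm(d),np.degrees(np.arctan2(d[1],d[0]))))
e=proj(im,p+q.apply([.005,0,.1076]));print("tip pix",e);v=int(e[1]);u=int(e[0])
print(v,g[v-20:v+20,u]);cv2.imwrite("pics/b.png",im["img"][:,:,::-1])
rows(([.5325,-.2802,.255],down(190.2)))
E
python3 beads.py
```

```text
86 [ 0.5659 -0.043 ] r 0.042 ang -158
88 [ 0.5638 -0.0188] r 0.042 ang 168
97 [ 0.5796 -0.0624] r 0.043 ang -126
91 [ 0.6023 -0.0711] r 0.044 ang -94
89 [ 0.6263 -0.0664] r 0.044 ang -61
84 [ 0.644  -0.0494] r 0.045 ang -29
tip pix [320.9025 194.5775]
194 [119 116 116 117 116 117 116 118 119 119 118 115 115 118 115 116 116 116
 115 108  67  68  67  64  65  66  67  68  63  65  67  66  68  66  63  66
  65  66  65  68]
t 30.825 [ 0.5893 -0.0226  0.2691] w 0.012110050623380188 ff 118.02932381629944 F [-0.0453  0.1112 -1.8407]
0.507 -1.217 0.071 -0.000 0.001 -0.000   mm 264.0 deg 0.2
```

send_rows:
  plan: "0.1 -0.25 0 0 0 0;0.2 -0.5 0 0 0 0;0.3 -0.75 0.02 0 0 0;0.4 -0.95 0.04 0 0 0;0.4 -0.97 0.05 0 0 0"

```text
time_s: 31.45
ee_pos: [0.5431, -0.2299, 0.2566]
eef_rot: [3.141, -0.0, -2.968]
wrist_force: [0.4, 1.4, -1.3]
width: 0.0124
finger_force: 118.1
```

Run:
```python
from h import *
rows(([.5325,-.2802,.165],down(190.2)))
```

```text
t 31.45 [ 0.5431 -0.2299  0.2566] w 0.012377443891403406 ff 118.05162191390991 F [ 0.4418  1.4425 -1.2791]
0.095 -0.239 0.458 0.000 -0.000 -0.001   mm 105.0 deg 0.3
```

send_rows:
  plan: "0.05 -0.12 0 0 0 0;0.095 -0.239 0 0 0 0;0.095 -0.239 0.1 0 0 0;0.095 -0.239 0.3 0 0 0;0.095 -0.239 0.43 0 0 0;0.095 -0.239 0.458 0 0 0;0.095 -0.239 0.458 0 0 0"

```text
time_s: 32.33
ee_pos: [0.5357, -0.2771, 0.1672]
eef_rot: [-3.141, 0.003, -2.963]
wrist_force: [-1.3, -0.1, -0.9]
width: 0.0125
finger_force: 118.1
```

Run:
```python
from h import *
im=wrist();s=ctrl.get_state();q=R.from_euler("xyz",s["eef_rot"]);p=np.array(s["ee_pos"])
g=cv2.cvtColor(im["img"],cv2.COLOR_RGB2GRAY);e=proj(im,p+q.apply([.005,0,.1076]));v=int(e[1]);u=int(e[0]);print(e,g[v-26:v+8,u])
print("slot row",v-8,g[v-8,u-30:u+30]);print("blade row",g[v+8,u-30:u+30])
rows(*[([.5325,-.2802,z],down(190.2)) for z in(.165,.14,.125,.1085)])
```

```text
[319.8256 195.7985] [145 140 144 143 144 147 148 145 143 145 148 147 144 142 141 144 145 146
 136  95  82  83  82  82  80  74  74  75  74  75  75  74  75  73]
slot row 187 [145 144 144 144 144 145 143 144 144 145 144 144 143 144 144 146 144 144
 141  99  91 124 136 138 137 136 137 135 137 136 136 137 136 136 138 137
 138 137 137 136 109  97 129 139 143 145 148 147 147 148 145 148 147 148
 148 147 148 147 148 147]
blade row [139 138 140 137 136 138 137 137 137 137 140 138 138 138 137 138 137 138
 139 139 137 104  78  73  74  74  75  75  73  75  74  73  74  74  73  70
  74  73  72  73  75  73  73 125 138 139 138 140 138 140 139 140 140 141
 139 139 141 139 141 139]
t 32.375 [ 0.5364 -0.2778  0.1685] w 0.012600020908832117 ff 118.05266618728638 F [ 0.5428  0.3286 -1.7133]
0.022 -0.008 0.017 -0.000 0.001 0.000   mm 6.0 deg 0.3
0.022 -0.008 0.142 -0.000 0.001 0.000   mm 29.0 deg 0.3
0.023 -0.008 0.217 -0.000 0.001 0.000   mm 44.0 deg 0.3
0.023 -0.008 0.300 -0.000 0.001 0.000   mm 60.0 deg 0.3
```

send_rows:
  plan: "0.022 -0.008 0 0 0 0;0.022 -0.008 0.017 0 0 0;0.022 -0.008 0.017 0 0 0;0.022 -0.008 0.017 0 0 0"

```text
time_s: 32.88
ee_pos: [0.5319, -0.2808, 0.165]
eef_rot: [-3.14, 0.005, -2.964]
wrist_force: [-0.8, 0.4, -1.1]
width: 0.0124
finger_force: 118.1
```

Run:
```python
from h import *
rows(*[([.5325,-.2802,z],down(190.2)) for z in(.165,.145,.125)])
```

```text
t 32.875 [ 0.5319 -0.2808  0.165 ] w 0.012353736070032574 ff 118.05218696594238 F [-0.7602  0.4158 -1.1271]
-0.004 0.002 0.000 -0.000 0.001 -0.000   mm 1.0 deg 0.3
-0.003 0.003 0.100 -0.000 0.001 -0.000   mm 20.0 deg 0.3
-0.003 0.003 0.200 -0.000 0.001 -0.000   mm 40.0 deg 0.3
```

send_rows:
  plan: "-0.003 0.003 0.03 0 0.001 0;-0.003 0.003 0.06 0 0.001 0;-0.003 0.003 0.09 0 0.001 0;-0.003 0.003 0.12 0 0.001 0;-0.003 0.003 0.15 0 0.001 0;-0.003 0.003 0.15 0 0.001 0"

```text
time_s: 33.62
ee_pos: [0.532, -0.2797, 0.134]
eef_rot: [-3.141, -0.003, -2.964]
wrist_force: [-0.1, -0.5, -1.2]
width: 0.0126
finger_force: 118.1
```

In the slot with no contact force; continue down to just above the table.

send_rows:
  plan: "0 0 0.03 0 0 0;0 0 0.06 0 0 0;0 0 0.09 0 0 0;0 0 0.115 0 0 0;0 0 0.12 0 0 0;0 0 0.12 0 0 0"

```text
time_s: 34.38
ee_pos: [0.5324, -0.2801, 0.1108]
eef_rot: [-3.14, -0.002, -2.964]
wrist_force: [-0.6, 1.1, -1.2]
width: 0.0126
finger_force: 118.1
```

send_rows:
  plan: "0 0 0 0 0 0;0 0 0 0 0 0;0 0 0 0 0 0;0 0 0 0 0 0;0 0 0 0 0 0;0 0 0 0 0 0;0 0 0 0 0 0;0 0 0 0 0 0"
  grip: 0.8

```text
time_s: 35.38
ee_pos: [0.5324, -0.2801, 0.1108]
eef_rot: [-3.14, -0.002, -2.964]
wrist_force: [-0.6, -0.3, 1.1]
width: 0.0769
finger_force: 0.0
```

send_rows:
  plan: "0 0 -0.1 0 0 0;0 0 -0.3 0 0 0;0 0 -0.55 0 0 0;0 0 -0.8 0 0 0;0.3 0 -0.8 0 0 0;0.3 0 -0.8 0 0 0;0.3 0 -0.8 0 0 0"

```text
time_s: 36.25
ee_pos: [0.4739, -0.2906, 0.2722]
eef_rot: [-3.138, 0.0, -2.965]
wrist_force: [0.3, 0.2, -0.1]
width: 0.077
finger_force: 0.0
```

Run:
```python
from h import *
s=ctrl.get_state();print(s["time_s"],s["ee_pos"],s["finger_force"],s["wrist_force"])
im=wrist();g=cv2.cvtColor(im["img"],cv2.COLOR_RGB2GRAY)
e=proj(im,[.531,-.2795,.145]);print(e)
u,v=map(int,e.round());k,l,st,ce=cv2.connectedComponentsWithStats(((g[v-40:v+15,u-25:u+25]<90)*255).astype(np.uint8))
for i in range(1,k):
    if st[i][4]>30:print(st[i]+[u-25,v-40,0,0,0],ce[i]+[u-25,v-40])
print(proj(im,[.531,-.2795,.105]),proj(im,[.531,-.2795,.045]))
print("top face px col",g[v-20:v+14,u],"row",g[v,u-15:u+15])
t=ctrl.get_image("top");a=proj(t,[.6,-.0275,.02]);g=cv2.cvtColor(t["img"],cv2.COLOR_RGB2GRAY)
k,l,st,ce=cv2.connectedComponentsWithStats(((g>150)*255).astype(np.uint8))
for i in range(1,k):
    P=onplane(t,ce[i],.02)[:2]
    if st[i][4]>15 and np.linalg.norm(P-[.6075,-.0275])<.062:print(P)
t0=__import__("pickle").load(open("top.pkl","rb"));d=cv2.absdiff(t["img"],t0["img"]).max(2)>60
k,l,st,ce=cv2.connectedComponentsWithStats((d*255).astype(np.uint8));print([(list(st[i]),) for i in range(1,k) if st[i][4]>15])
```

```text
36.25 [ 0.4739 -0.2906  0.2722] 0.0 [ 0.3045  0.2282 -0.1214]
[322.0906 247.5463]
[315 212  15  43 546] [321.1868 232.9139]
[322.0163 232.8468] [321.9324 216.2284]
top face px col [ 46  45  47  50  48  45  46  46  41  43  44  47  49  54  53  55  56  53
  52  53  53  54  53  53  52  54  78 121 121 122 124 122 125 124] row [133 134 133 134 134 132 133 114  71  53  54  52  54  54  53  53  53  55
  56  49  59 120 136 136 134 135 134 134 135 134]
[ 0.6523 -0.026 ]
[ 0.6464 -0.0498]
[ 0.6289 -0.0664]
[ 0.6048 -0.0712]
[ 0.5822 -0.0627]
[ 0.5678 -0.0435]
[ 0.5654 -0.019 ]
[([np.int32(330), np.int32(161), np.int32(7), np.int32(8), np.int32(37)],), ([np.int32(338), np.int32(170), np.int32(7), np.int32(7), np.int32(34)],), ([np.int32(342), np.int32(181), np.int32(5), np.int32(6), np.int32(17)],), ([np.int32(336), np.int32(193), np.int32(7), np.int32(6), np.int32(35)],), ([np.int32(317), np.int32(202), np.int32(6), np.int32(5), np.int32(21)],), ([np.int32(164), np.int32(210), np.int32(28), np.int32(22), np.int32(222)],), ([np.int32(449), np.int32(214), np.int32(20), np.int32(10), np.int32(144)],), ([np.int32(441), np.int32(216), np.int32(5), np.int32(5), np.int32(18)],), ([np.int32(470), np.int32(236), np.int32(170), np.int32(102), np.int32(9727)],), ([np.int32(606), np.int32(338), np.int32(34), np.int32(62), np.int32(1445)],)]
```

```bash
python3 -c "
from cell import ctrl
print(ctrl.close_job())"
```

```text
the job is handed in; nothing more can be done
None
```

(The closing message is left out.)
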